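# Load the lockable canister rail

## Task

Put the sample canisters away in the locked hanging rail: take the key from its holder, push it fully into the lock and turn it a quarter turn clockwise, as far as it goes, so that the gate arm stands clear of the rail. Lift every canister that is in the bin out by its black grip, enter its stem at the open end of the rail and slide it along until it touches the end stop or the canister before it, left hanging by its collar. Then turn the key back until the gate arm lies straight across the rail again, draw the key out, put it back fully down in its holder, and leave the jar, the flask and the timer where they are.

Things in the scene. Friction and masses are not known exactly. Their poses are not given: they have to be found in the camera images.
- rail: fixed rail stand: two flat bars (8 thick, tops 80 above the bench, each 36 wide) with a slot 14 wide between, along its own y at x = 0, from end stop (y -115, 82 high) to the open flared mouth (y +120, flares to +135). Base 190 x 280 x 8. Posts stand 33 beside the slot's middle, clear of pots. A canister hangs by its collar, pot below the bars, 8 mm vertical play. Origin: on the bench
- rail_stop (a point): middle of the slot at the end stop's face, at the height of the bars' top faces (80 above the bench). y points along the slot to the mouth, x across, z up. A canister touching the stop is 23 mm from it along y, each next one 46 mm farther; a hanging canister's origin is at z = -52 here
- rail_mouth (a point): middle of the slot where the parallel bars end at the mouth, 235 mm from rail_stop, height 80; the same axes
- place_1 (a point): where the underside of the canister at the stop hangs: 23 mm from rail_stop along the slot, 28 above the bench; the same axes
- place_2 (a point): the same for the canister next to it, 46 mm farther
- lock (a joint): lock cylinder with gate arm, upright axis, rad. 0: shut, arm straight across the slot 212 mm from the stop, 82-91 above the bench. Grows clockwise seen from above to 1.5, arm pointing along the rail's +y beside the mouth (clear from 1.2). Starts within 0.15 of shut, stays where left, friction 0.15 N m; key play about 0.15 rad. Its round post stands 75 mm beside the slot, to the rail's +x
- lock_slot (a point): middle of the key slot's mouth on the top face of the lock cylinder (44 dia), 100 above the bench. Turns with the cylinder: x along the slot's long side, z up. Slot 21 x 10 mm, 24 deep; the key fits either way round. The gate arm, its top 9 below this face, reaches 113 mm from the axis along -x
- key: key, standing upright, blade down in the holder. Origin: underside of its shoulder disc (28 dia, 4 thick), which rests on the holder's or lock's top face when fully in. Blade below: 18 (x) x 7 (y), 22 long, rounded nose. Flat black bow above: 32 wide (x), 10 thick (y), 4 to 34 above the origin (grip it across y). 70 g
- key_holder: grey key holder, fixed: block 50 x 44, top face at z = 35, with a slot 24 (x) x 13 (y), 27 deep, at its centre. Origin: centre of its underside
- bin: grey open bin, fixed, 200 (x) x 170 (y), walls 5 thick and 40 high, floor 5. The canisters stand in it. Origin: centre of its underside
- canister_0: steel sample canister on a hanger stem. From the bottom up: round pot 46 dia, 0-36 high; thin stem 8 dia, 36-52; disc collar 26 dia, 52-57; black round grip 16 dia, 57-93 (hold it here). 160 g. Round, so its yaw does not matter. Origin: centre of the underside, z up. May be absent (no pose)
- canister_1: steel sample canister on a hanger stem. From the bottom up: round pot 46 dia, 0-36 high; thin stem 8 dia, 36-52; disc collar 26 dia, 52-57; black round grip 16 dia, 57-93 (hold it here). 160 g. Round, so its yaw does not matter. Origin: centre of the underside, z up. May be absent (no pose)
- canister_2: steel sample canister on a hanger stem. From the bottom up: round pot 46 dia, 0-36 high; thin stem 8 dia, 36-52; disc collar 26 dia, 52-57; black round grip 16 dia, 57-93 (hold it here). 160 g. Round, so its yaw does not matter. Origin: centre of the underside, z up. May be absent (no pose)
- canister_3: steel sample canister on a hanger stem. From the bottom up: round pot 46 dia, 0-36 high; thin stem 8 dia, 36-52; disc collar 26 dia, 52-57; black round grip 16 dia, 57-93 (hold it here). 160 g. Round, so its yaw does not matter. Origin: centre of the underside, z up. May be absent (no pose)
- white_jar: bystander: white jar, 68 dia, 85 high; origin: centre of its underside
- small_flask_a: bystander: stoppered conical flask, 64 dia, 121 high; origin: centre of its underside
- timer: bystander: flat bench timer 66 x 62 x 18; origin: centre of its underside
Things that resemble listed ones, but are neither listed nor needed, are in the scene too. What is shaped like the key_holder but turquoise is not meant.

How it is judged:
By the outcome, as a careful person would: the job done as asked, in the order asked, and still so for the second after the job is handed in, with the robot touching nothing.
Of canister_0, canister_1, canister_2, canister_3 only 3 to 4 are there at a start; the rules pass over those that are not, and their reading is None.
At some moment in a run one of canister_0, canister_1, canister_2, canister_3 may be knocked a few centimetres aside while the robot is not near it.
It also fails if it takes over 210 s, if anything falls off the work surface, if the arm or the gripper's body presses on something with over 40 N, if the wrist force passes 120 N, or if a joint passes its speed limit or range.

## Robot

A 6-joint arm with a two-finger parallel gripper is mounted at the origin on a cart in front of the work surface, level with it; the furniture and walls round the work are solid. World frame = base frame: x ahead of the robot, y to its left, z up, the work surface at z = 0. Lengths are in m, angles in degrees, forces in N, time in s.
With the tool pointing down it reaches from about 0.25 to 0.8 m from the base axis. Payload 3.9 kg.
Tool frame: the origin (TCP) lies between the finger pads; the fingertips stand 17 mm ahead of it and the grasp point (between the pads) lies 2 mm behind it (nose_length is the distance from the TCP to the fingertips, in m); z points along the fingers, x is the direction in which the jaws open and shut, and the axes are right-handed (so a half turn about z gives the same grasp; the last joint's range is limited). The gripper opens to 85 mm and grips with 20 to 120 N. Pads are 22 mm wide; open, the fingers measure 114 mm over their backs; the gripper's body (76 mm by 85 mm) begins 54 mm behind the grasp point. The pads swing forward as they close: fully open they stand 13 mm farther back than shut.
Start: joints at [76.433, 14.897, -7.913, 67.191, 0, 90], TCP at [0.123, 0.51, 0.217] pointing down, gripper open.
Joint ranges: [-159.42, 159.42], [-47.68, 98.78], [-73.54, 78.23], [-108.79, 121.32], [-90, 84.71], [-180, 180]. Speed limits (degrees/s): [147.25, 147.25, 180, 180, 180, 180].

## Interface

Orientations are given as [roll, pitch, yaw] about the fixed x, y, z axes, in that order (R = Rz(yaw) Ry(pitch) Rx(roll)).
In Python, from cell import read_state, camera, camera_info, close_job, boxes_of, nose_length gives the robot as it stands.
- The arm moves only by the tool send_rows, never from a script. Its argument "plan" is a list that holds one entry, the list of rows, each a list of 5 numbers: the gripper command: -1 is fully open, 1 is shut, values between are in proportion, then the shift along the tool's x, y, z in m, then the turn about the tool's z in degrees. A call has exactly 5 rows; each row shifts and turns the commanded pose from where the row before left it, along the tool's axes as they then stand; what a row does not reach is not made up. A row lasts 1/12 s, in which the tool goes at most 41.7 mm and 7.16 degrees, less where a joint would pass 70% of its speed; a pose out of reach is approached as far as the arm can. A call with a gripper value outside its range is refused whole. The fingers move at their own pace and stop on an object; the grip force is fixed at half the most. Time passes only in rows, so rows that do not move let the fingers close, or fill a call up. It gives the time, the measured TCP pose, the force and the opening at its end, in the units of the state.
- read_state(): the state, without advancing time (a new reading comes with each control period).
- camera(name): name is "scene" or "top" or "wrist"; returns the picture (420x560x3 uint8, red, green, blue); there is no depth.
- camera_info(name): a dict with "camera_matrix" (3x3 intrinsics, pixels), "camera_from_world" (4x4, takes a point from world to camera coordinates). Camera axes: x right, y up, looking along -z (the intrinsics and any distortion apply to the point x, -y, -z); pixel columns grow to the right and rows downward; lengths in m; the calibration is good to about 2 mm. A picture is of the moment at which its call begins: read the wrist's pose just before it. camera_info takes no time and is no camera call; for the wrist camera it gives the pose at the moment of the call.
- close_job(): hands the job in, once; it reports no verdict.
Trained networks look in the newest picture that a camera, given by its name, has taken for a name from the list of things; names that differ only in an ending like _2 or _b are one class to them, and where a whole thing is asked for, a point or a joint stands for the part that bears it (a point fixed in the world has none). Each returns a list of dicts, best first, with "score" (0 to 1); they miss things now and then, are a little off and sometimes report something else, mostly with a low value. They report only what shows in the picture. A call takes as long as a camera call. They do not tell look-alikes from the thing itself.
- boxes_of(camera, query): "box" ([left, top, right, bottom] in pixels, round what is visible of it).
The state is a dict: "time": time; "joint_pos": joint angles; "qd": joint speeds; "joint_efforts": joint torques, N m; "ee_pos": TCP position; "eef_rot": TCP orientation; "wrist_force": force on the tool from outside, world axes, zero at the start; "moment": the same for the moment, N m; "grip_width": opening from 0.0 (shut) to 1.0 (fully open).
Only numpy, scipy, OpenCV 4.12 (cv2) and the standard library are available. Lean on these libraries where they do the work, as an engineer would, in place of code of your own. Each camera call takes 0.05 s, during which the arm holds its last target. There are 200 camera calls.

## Working session

There is one attempt and no reset: what is moved stays moved. The work goes in short steps, Python scripts to look and compute and a tool call to move; the robot and the scene stay as the last step left them, time stands still between calls to the robot, and variables do not carry over. Pictures are saved under pics/ and viewed, about 12 in all and at most 16, crops included, and the job is handed in when it is done.

Besides the shell and the picture viewer there is one more tool, called after ">>>" as name([rows], argument=value, ...), one row to a line, values as JSON. send_rows: Moves the arm, as the interface text tells. Its arguments: {"type":"object","properties":{"plan":{"type":"array"}},"required":["plan"]}

```bash
ls; mkdir -p pics; python3 - <<'E'
from cell import *
import cv2
print(read_state())
for n in ("scene","top"):
    im=camera(n); cv2.imwrite(f"pics/{n}0.png",cv2.cvtColor(im,cv2.COLOR_RGB2BGR))
    i=camera_info(n); print(n,i)
    for q in ("rail","lock","key","key_holder","bin","canister_0","white_jar","small_flask_a","timer"):
        print(q,[([round(v) for v in d["box"]],round(d["score"],2)) for d in boxes_of(n,q)])
E
```

```text
pics
{'time': 0.0, 'joint_pos': array([ 7.64329300e+01,  1.49352206e+01, -7.98519554e+00,  6.71923469e+01,
       -2.46402585e-04,  8.99982278e+01]), 'qd': array([-0.05009556,  0.06164093,  0.04591707,  0.07479031, -0.03669421,
        0.03887378]), 'joint_efforts': array([-7.28023952e-05, -4.05675817e+01,  2.53924745e+01,  1.88004674e-02,
       -1.38016030e-04,  4.36897196e-06]), 'ee_pos': array([0.12298871, 0.50964971, 0.21607337]), 'eef_rot': array([1.79999757e+02, 1.12763039e-01, 7.64347022e+01]), 'wrist_force': array([-0.30988027, -0.11945095, -0.11258965]), 'moment': array([-0.00532014,  0.05639606,  0.00990097]), 'grip_width': 0.9986769604228115}
scene {'camera_matrix': array([[443.52856176,   0.        , 275.46789252],
       [  0.        , 443.52856176, 208.72279571],
       [  0.        ,   0.        ,   1.        ]]), 'camera_from_world': array([[ 0.8064564 , -0.59104671, -0.01708407, -0.45916166],
       [ 0.26522332,  0.33575997,  0.90383728, -0.24397419],
       [-0.5284739 , -0.73343646,  0.42753514, -0.84432728],
       [ 0.        ,  0.        ,  0.        ,  1.    
[... 749 characters left out ...]
846111, -0.99970021,  0.01608318, -0.01055843],
       [ 0.98091   , -0.01499492,  0.19388329, -0.58902723],
       [-0.193584  ,  0.01935545,  0.98089276, -1.38445312],
       [ 0.        ,  0.        ,  0.        ,  1.        ]])}
rail [([282, 157, 382, 227], 0.84)]
lock [([296, 163, 307, 208], 0.61)]
key [([350, 268, 355, 280], 0.59)]
key_holder [([336, 263, 365, 292], 0.76), ([381, 241, 405, 267], 0.73), ([294, 265, 320, 293], 0.71)]
bin [([143, 202, 215, 283], 0.62)]
canister_0 [([159, 252, 178, 272], 0.7), ([178, 219, 200, 236], 0.55)]
white_jar [([191, 140, 217, 168], 0.79)]
small_flask_a [([150, 159, 171, 189], 0.62), ([158, 255, 175, 267], 0.43)]
timer [([245, 261, 267, 287], 0.85)]
```

```bash
python3 - <<'E'
import cv2,numpy as np
t=cv2.imread("pics/top0.png"); s=cv2.imread("pics/scene0.png")
cv2.imwrite("pics/t1.png",cv2.resize(t[120:320,130:420],None,fx=2.75,fy=2.75,interpolation=cv2.INTER_CUBIC))
cv2.imwrite("pics/s1.png",cv2.resize(s[140:360,160:430],None,fx=2.7,fy=2.7,interpolation=cv2.INTER_CUBIC))
E
```

```text
(no output)
```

View pics/t1.png

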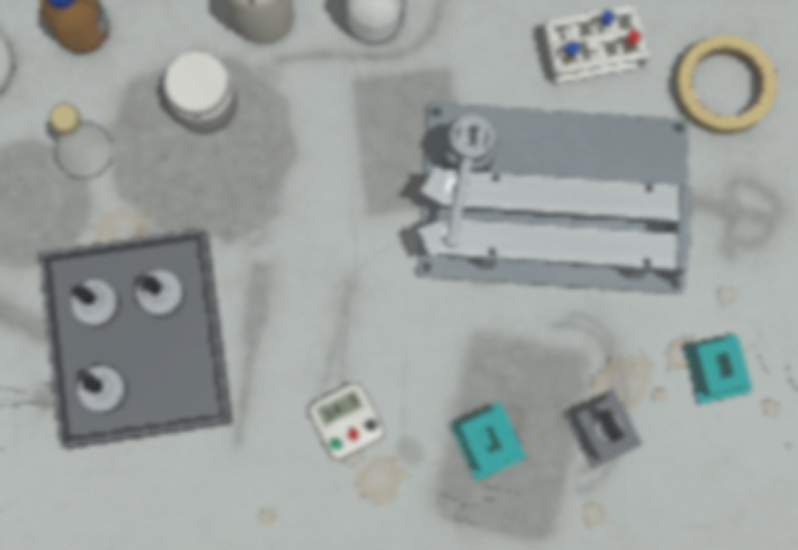

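View pics/s1.png

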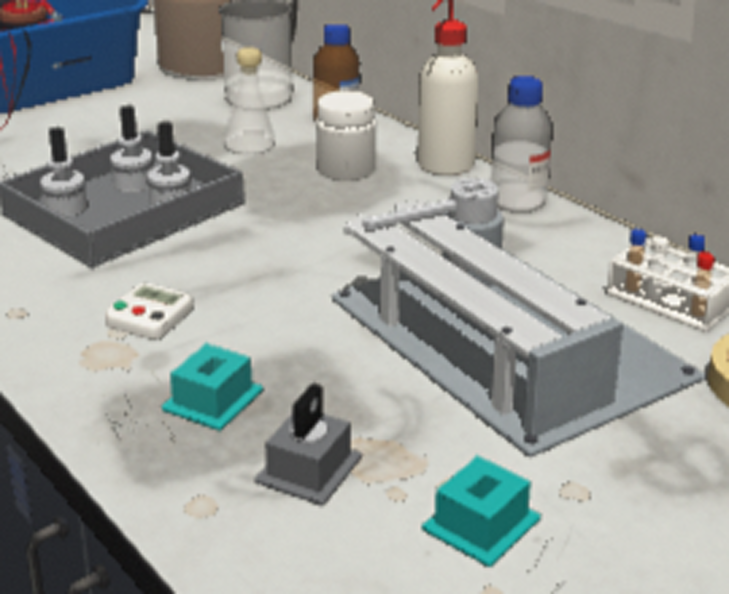

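The grey holder with the key is at top (350,276), and the scene view shows it at (274,305). The two turquoise look-alikes at top (307,280) and (393,253) aren't meant. The bin holds three canisters. The rail mouth points to +y with the lock on the +x side. I'll work out positions from these pixels.

```bash
cat > h.py <<'E'
from cell import *
import numpy as np, cv2
def ray(info,uv):
    K=info["camera_matrix"];T=info["camera_from_world"]
    d=np.linalg.inv(K)@np.array([uv[0],uv[1],1.]); d=np.array([d[0],-d[1],-d[2]])
    R=T[:3,:3]; return -R.T@T[:3,3], R.T@d
def p2w(info,uv,z):
    o,d=ray(info,uv); return o+d*(z-o[2])/d[2]
def w2p(info,p):
    T=info["camera_from_world"];c=T[:3,:3]@np.asarray(p)+T[:3,3]
    q=info["camera_matrix"]@np.array([c[0],-c[1],-c[2]]); return q[:2]/q[2]
def snap(n,name,crop=None,f=1):
    im=camera(n); im=cv2.cvtColor(im,cv2.COLOR_RGB2BGR)
    cv2.imwrite(f"pics/{name}_full.png",im)
    if crop: x0,y0,x1,y1=crop; im=im[y0:y1,x0:x1]
    cv2.imwrite(f"pics/{name}.png",cv2.resize(im,None,fx=f,fy=f,interpolation=cv2.INTER_CUBIC)); return im
E
python3 - <<'E'
from h import *
np.set_printoptions(precision=4,suppress=True)
i=camera_info("top")
P={"lock":(471,136,.1),"armtip":(452,242,.091),"slotL":(463,209,.08),"slotR":(679,217,.08),"holder":(604,423,.035),"hA":(574,402,.035),"hB":(612,392,.035),"keytop":(604,412,.069),
"c0":(76,290,.098),"c1":(143,278,.098),"c2":(87,378,.098),"c0pot":(93,300,.057),"c1pot":(159,292,.057),"c2pot":(100,388,.057),"jar":(197,84,.085),"flask":(64,117,.121),"timer":(346,420,.018),"bA":(41,256,.04),"bB":(206,233,.04),"bC":(66,444,.04),"bD":(230,421,.04),
"baseLT":(430,104,.008),"baseRT":(688,121,.008),"baseLB":(417,274,.008),"baseRB":(684,291,.008)}
for k,(u,v,z) in P.items(): print(k,p2w(i,(u/2.75+130-.3,v/2.75+120-.3),z)[:2])
w=camera_info("wrist"); o,_=ray(w,(280,210)); print(o, w["camera_matrix"][0],read_state()["ee_pos"])
print(w["camera_from_world"])
E
```

```text
lock [ 0.6866 -0.0896]
armtip [ 0.581  -0.0685]
slotL [ 0.6167 -0.0809]
slotR [ 0.6053 -0.2973]
holder [ 0.4044 -0.2197]
hA [ 0.4259 -0.1904]
hB [ 0.4353 -0.2292]
keytop [ 0.4129 -0.2148]
c0 [0.5377 0.299 ]
c1 [0.5485 0.2342]
c2 [0.4519 0.2862]
c0pot [0.5341 0.2905]
c1pot [0.5412 0.2247]
c2pot [0.446  0.2815]
jar [0.7491 0.1852]
flask [0.7057 0.3102]
timer [0.4131 0.0397]
bA [0.583  0.3477]
bB [0.6043 0.1803]
bC [0.3926 0.3172]
bD [0.4125 0.1548]
baseLT [ 0.7479 -0.0533]
baseRT [ 0.7252 -0.3286]
baseLB [ 0.5639 -0.0357]
baseRB [ 0.5416 -0.3139]
[0.0454 0.5289 0.3753] [303.1908   0.     281.9183] [0.1232 0.5104 0.2169]
[[ 0.2349  0.972  -0.0003 -0.5247]
 [-0.9255  0.2236 -0.3057  0.0385]
 [-0.2971  0.0721  0.9521 -0.382 ]
 [ 0.      0.      0.      1.    ]]
```

Joint 6 stays in range if I keep the yaw. Moving over the holder.

>>> send_rows([
  [[-1,-0.0257,0.018,0,0],[-1,-0.0257,0.018,0,0],[-1,-0.0257,0.018,0,0],[-1,-0.0257,0.018,0,0],[-1,-0.0257,0.018,0,0]],
])

```text
time: 1.42
ee_pos: [0.1807, 0.363, 0.2169]
eef_rot: [180.0, -0.0, 76.5]
wrist_force: [0.6, -0.4, 0.4]
grip_width: 1.002
```

>>> send_rows([
  [[-1,-0.0257,0.018,0,0],[-1,-0.0257,0.018,0,0],[-1,-0.0257,0.018,0,0],[-1,-0.0257,0.018,0,0],[-1,-0.0257,0.018,0,0]],
])

```text
time: 1.83
ee_pos: [0.238, 0.217, 0.2171]
eef_rot: [180.0, -0.0, 76.5]
wrist_force: [0.5, -0.3, 0.7]
grip_width: 0.999
```

>>> send_rows([
  [[-1,-0.0257,0.018,0,0],[-1,-0.0257,0.018,0,0],[-1,-0.0257,0.018,0,0],[-1,-0.0257,0.018,0,0],[-1,-0.0257,0.018,0,0]],
])

```text
time: 2.25
ee_pos: [0.2955, 0.0708, 0.2172]
eef_rot: [179.9, -0.0, 76.4]
wrist_force: [0.2, 0.4, -0.1]
grip_width: 0.999
```

>>> send_rows([
  [[-1,-0.0257,0.018,0,0],[-1,-0.0257,0.018,0,0],[-1,-0.0257,0.018,0,0],[-1,-0.0257,0.018,0,0],[-1,-0.0257,0.018,0,0]],
])

```text
time: 2.67
ee_pos: [0.3528, -0.0755, 0.2171]
eef_rot: [179.9, -0.0, 76.4]
wrist_force: [0.4, 0.2, 1.0]
grip_width: 1.0
```

>>> send_rows([
  [[-1,-0.0257,0.018,0,0],[-1,-0.0257,0.018,0,0],[-1,-0.0257,0.018,0,0],[-1,-0.0257,0.018,0,0],[-1,-0.0257,0.018,0,0]],
])

```text
time: 3.08
ee_pos: [0.4102, -0.2215, 0.217]
eef_rot: [180.0, -0.0, 76.4]
wrist_force: [0.7, 0.1, 0.6]
grip_width: 1.0
```

```bash
python3 - <<'E'
from h import *
np.set_printoptions(precision=4,suppress=True)
s=read_state();print(s["time"],s["ee_pos"],s["eef_rot"],s["joint_pos"])
snap("wrist","w1"); i=camera_info("wrist")
np.savez("pics/w1.npz",**i)
for p in [(.404,-.22,.035),(.6866,-.0896,.1),(.605,-.297,.08)]: print(w2p(i,p))
for q in ("key","key_holder"): print(q,boxes_of("wrist",q))
E
```

```text
3.0833 [ 0.4102 -0.2215  0.217 ] [179.9792  -0.0041  76.3956] [-28.3777   9.1241 -15.4806  65.3763   0.0093 -14.7733]
[286.7695 173.7902]
[450.748  388.5808]
[264.1105 354.5358]
key [{'box': [265.9, 166.3, 292.3, 197.5], 'score': 0.67}]
key_holder [{'box': [168.4, 209.9, 229.8, 267.5], 'score': 0.96}, {'box': [245.0, 133.1, 308.8, 203.9], 'score': 0.83}, {'box': [339.8, 103.5, 409.4, 173.1], 'score': 0.66}]
```

View pics/w1.png

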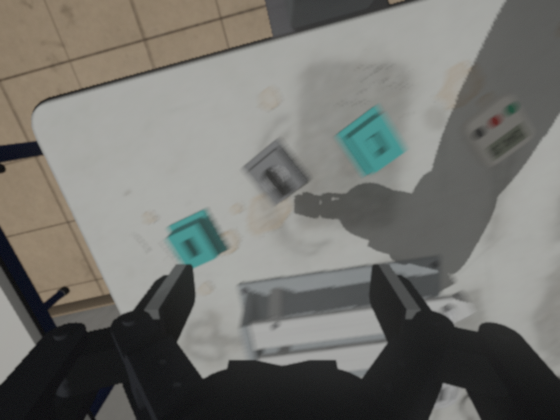

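Wrist view: grey holder with the key at (278,177), turquoise look-alikes at (196,240) and (374,142), and the rail below. Enlarging to confirm the key and its direction.

```bash
python3 - <<'E'
import cv2
t=cv2.imread("pics/w1_full.png")
cv2.imwrite("pics/w1c.png",cv2.resize(t[125:215,230:325],None,fx=6,fy=6,interpolation=cv2.INTER_CUBIC))
E
```

```text
(no output)
```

View pics/w1c.png

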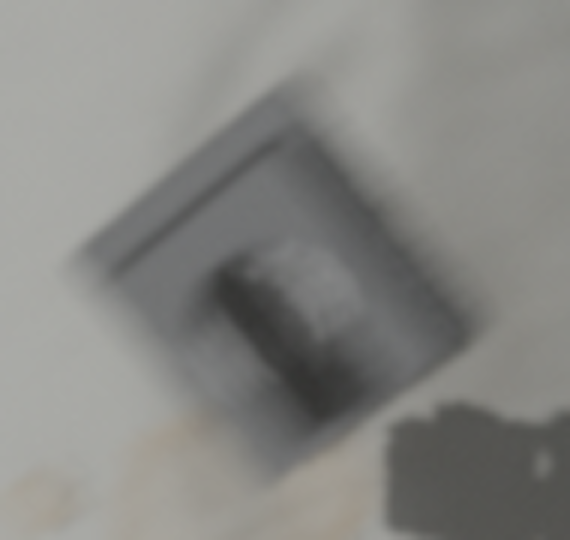

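```bash
python3 - <<'E'
from h import *
np.set_printoptions(precision=4,suppress=True)
i=dict(np.load("pics/w1.npz"))
o,_=ray(i,(0,0)); print("cam",o,"nadir",w2p(i,[o[0],o[1],0]))
f=lambda c,z:p2w(i,(230+c[0]/6-.4,125+c[1]/6-.4),z)[:2]
C=[f(c,.035) for c in [(110,278),(285,135),(475,330),(270,480)]]
for a,b in zip(C,C[1:]+C[:1]): d=b-a; print("edge",a,np.linalg.norm(d),np.degrees(np.arctan2(d[1],d[0])))
print("ctr",np.mean(C,0))
a,b=f((225,282),.069),f((330,408),.069);d=b-a;print("bow",a,b,(a+b)/2,np.linalg.norm(d),np.degrees(np.arctan2(d[1],d[0])))
# project model at ctr w/ yaw guesses
E
```

```text
cam [ 0.3353 -0.2071  0.3749] nadir [283.5043 109.2227]
edge [ 0.3904 -0.262 ] 0.04262986147850238 115.02060766262491
edge [ 0.3723 -0.2234] 0.05141147432046559 30.731871426683437
edge [ 0.4165 -0.1971] 0.049458883549216966 -66.40047915657294
edge [ 0.4363 -0.2425] 0.04995853373409369 -156.92666329475767
ctr [ 0.4039 -0.2313]
bow [ 0.3902 -0.2377] [ 0.416  -0.2256] [ 0.4031 -0.2316] 0.028514995284663495 25.202142461253022
```

```bash
cat >> h.py <<'E'
def rect(x,y,yaw,sx,sy,z):
    c,s=np.cos(np.radians(yaw)),np.sin(np.radians(yaw))
    return [[x+c*a-s*b,y+s*a+c*b,z] for a,b in ((sx/2,sy/2),(-sx/2,sy/2),(-sx/2,-sy/2),(sx/2,-sy/2))]
def over(im,info,polys,crop,f,S=1):
    x0,y0,x1,y1=crop; im=cv2.resize(im[y0:y1,x0:x1],None,fx=f,fy=f,interpolation=cv2.INTER_CUBIC)
    for p,col in polys:
        q=np.array([(w2p(info,v)+.5-[x0,y0])*f for v in p]); cv2.polylines(im,[np.round(q*16).astype(np.int32)],True,col,1,cv2.LINE_AA,4)
    return im
E
python3 - <<'E'
from h import *
i=dict(np.load("pics/w1.npz")); t=camera_info("top")
x,y,a=.4045,-.2265,27
P=[(rect(x,y,a,.05,.044,.035),(0,255,0)),(rect(x,y,a,.032,.010,.069),(0,0,255)),(rect(x,y,a,.05,.044,0.0),(255,0,0))]
A=over(cv2.imread("pics/w1_full.png"),i,P,(230,120,320,210),4.4)
B=over(cv2.imread("pics/top0.png"),t,P,(325,250,375,300),7.92)
cv2.imwrite("pics/m1.png",np.hstack([A,B]))
E
```

```text
(no output)
```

View pics/m1.png

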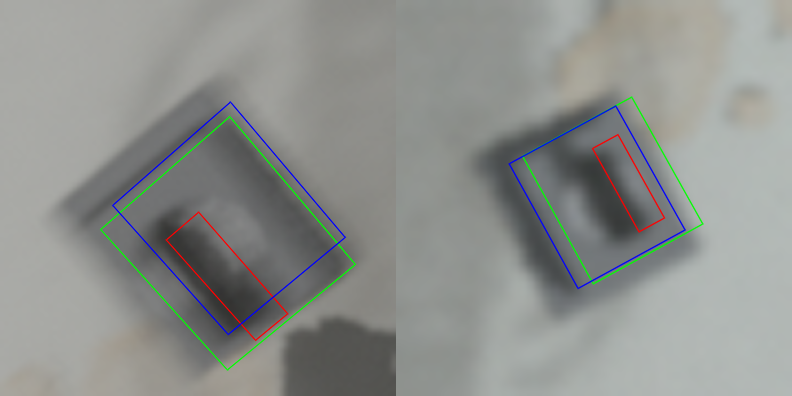

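The arm was still settling in that picture, so I'll look again now that it's at rest, from lower down.

>>> send_rows([
  [[-1,0,0,0.02,0],[-1,0,0,0.02,0],[-1,0,0,0.01,0],[-1,0,0,0,0],[-1,0,0,0,0]],
])

```text
time: 3.65
ee_pos: [0.409, -0.2187, 0.1667]
eef_rot: [-179.9, -0.0, 76.5]
wrist_force: [-0.1, 1.3, -0.4]
grip_width: 0.998
```

```bash
python3 - <<'E'
from h import *
s=read_state();print(s["ee_pos"],s["eef_rot"],abs(s["qd"]).max())
i=camera_info("wrist"); np.savez("pics/w2.npz",**i); snap("wrist","w2")
t=camera_info("top")
x,y,a=.4045,-.2225,27
P=[(rect(x,y,a,.05,.044,.035),(0,255,0)),(rect(x,y,a,.032,.010,.069),(0,0,255)),(rect(x,y,a,.05,.044,0.0),(255,0,0))]
c=w2p(i,(x,y,.035)); u,v=int(c[0])-50,int(c[1])-50; print(u,v)
A=over(cv2.imread("pics/w2_full.png"),i,P,(u,v,u+100,v+100),3.96)
B=over(cv2.imread("pics/top0.png"),t,P,(325,250,375,300),7.92)
cv2.imwrite("pics/m2.png",np.hstack([A,B]))
E
```

```text
[ 0.40901544 -0.21866004  0.16674784] [-1.79906388e+02 -3.54029069e-02  7.64823944e+01] 2.1290818774631544
227 142
```

View pics/m2.png

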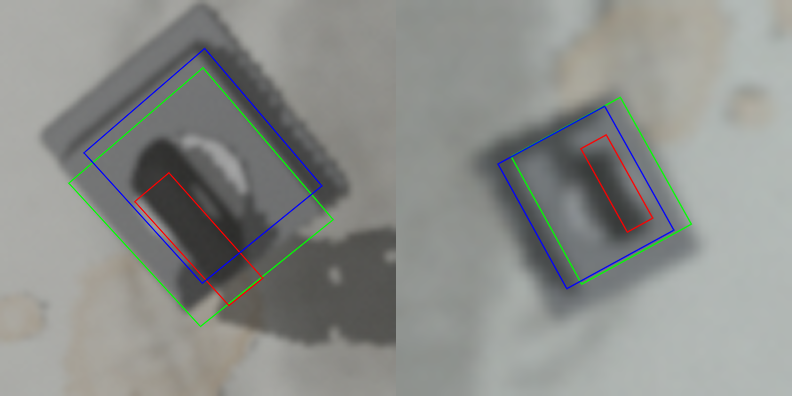

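```bash
python3 - <<'E'
from h import *
np.set_printoptions(precision=4,suppress=True)
i=dict(np.load("pics/w2.npz"))
P=[]
x,y,a=.400,-.2215,28
P=[(rect(x,y,a,.05,.044,.035),(0,255,0)),(rect(x,y,a,.032,.010,.069),(0,0,255)),(rect(x,y,a,.032,.010,.039),(0,255,255))]
A=over(cv2.imread("pics/w2_full.png"),i,P,(225,130,325,230),4)
x,y,a=.401,-.2205,30
P=[(rect(x,y,a,.05,.044,.035),(0,255,0)),(rect(x,y,a,.032,.010,.069),(0,0,255)),(rect(x,y,a,.032,.010,.039),(0,255,255))]
B=over(cv2.imread("pics/w2_full.png"),i,P,(225,130,325,230),4)
cv2.imwrite("pics/m3.png",np.hstack([A,B]))
E
```

```text
(no output)
```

View pics/m3.png

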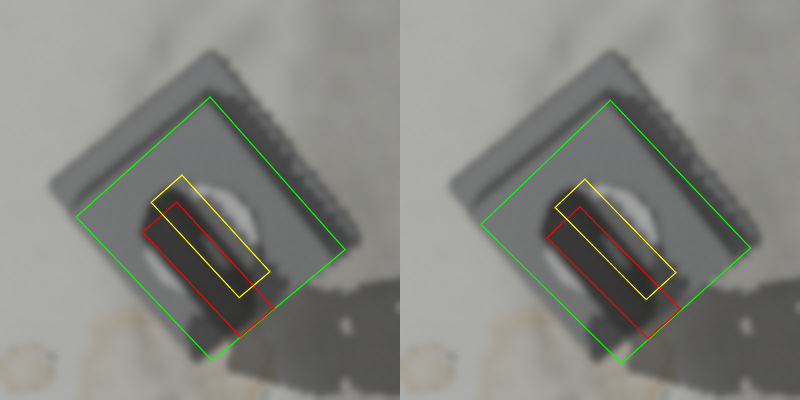

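The fit gives the holder centre at about (0.3985,-0.223) with yaw near 25°. I'll align the jaws to yaw 115° while lowering.

>>> send_rows([
  [[-1,0,0,0.01,-6.4],[-1,0,0,0.01,-6.4],[-1,0,0,0.01,-6.4],[-1,0,0,0.01,-6.4],[-1,0,0,0,-6.4]],
])

```text
time: 4.12
ee_pos: [0.4095, -0.2192, 0.1265]
eef_rot: [-180.0, -0.0, 108.8]
wrist_force: [0.4, 0.9, 0.3]
grip_width: 1.003
```

>>> send_rows([
  [[-1,0,0,0,-6.5],[-1,0,0,0,0],[-1,0,0,0,0],[-1,0,0,0,0],[-1,0,0,0,0]],
])

```text
time: 4.53
ee_pos: [0.4103, -0.2199, 0.1275]
eef_rot: [180.0, 0.1, 114.9]
wrist_force: [0.4, -1.2, -0.5]
grip_width: 1.001
```

```bash
cat >> h.py <<'E'
def toolshift(tx,ty,tz=None,yaw=None):
    s=read_state(); p=s["ee_pos"]; a=np.radians(s["eef_rot"][2]); d=np.array([tx-p[0],ty-p[1]])
    print("pos",p.round(4),"yaw",round(float(s["eef_rot"][2]),2),"t",round(s["time"],1),"F",s["wrist_force"].round(1),"qd",round(abs(s["qd"]).max(),2),"w",round(s["grip_width"],3))
    print("tool x %.4f y %.4f"%(np.array([np.cos(a),np.sin(a)])@d,np.array([np.sin(a),-np.cos(a)])@d), "z",None if tz is None else round(p[2]-tz,4),"turn",None if yaw is None else round(s["eef_rot"][2]-yaw,2))
E
python3 - <<'E'
from h import *
toolshift(.3985,-.223,.059,115)
i=camera_info("wrist"); np.savez("pics/w3.npz",**i); snap("wrist","w3")
x,y,a=.3985,-.223,25
P=[(rect(x,y,a,.05,.044,.035),(0,255,0)),(rect(x,y,a,.032,.010,.069),(0,0,255))]
c=w2p(i,(x,y,.035)); u,v=int(c[0])-65,int(c[1])-65
cv2.imwrite("pics/m4.png",over(cv2.imread("pics/w3_full.png"),i,P,(u,v,u+130,v+130),4))
E
```

```text
pos [ 0.4103 -0.2199  0.1275] yaw 114.85 t 4.5 F [ 0.4 -1.2 -0.5] qd 0.43 w 1.001
tool x 0.0021 y -0.0120 z 0.0685 turn -0.15
```

View pics/m4.png

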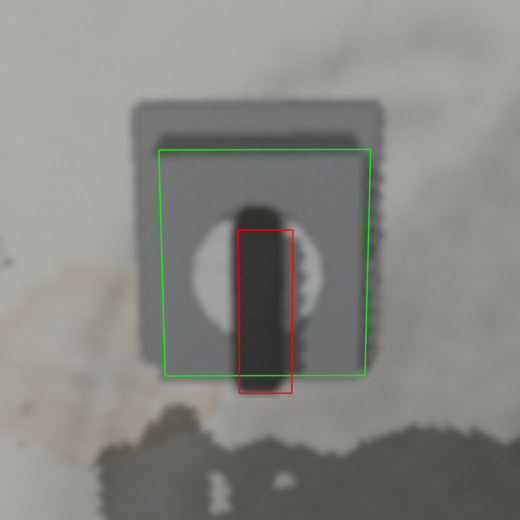

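The bow lines up, with the key about 1 mm towards tool −x. Going down to grip it.

>>> send_rows([
  [[-1,0.0011,-0.012,0,0],[-1,0,0,0.025,0],[-1,0,0,0.025,0],[-1,0,0,0.0125,0],[-1,0,0,0.006,0]],
])

```text
time: 5.0
ee_pos: [0.396, -0.2232, 0.0566]
eef_rot: [-179.9, -0.2, 114.9]
wrist_force: [-0.7, -0.1, -0.4]
grip_width: 1.0
```

>>> send_rows([
  [[-1,0,0,0,0],[-1,0,0,0,0],[1,0,0,0,0],[1,0,0,0,0],[1,0,0,0,0]],
])

```text
time: 5.42
ee_pos: [0.3992, -0.2243, 0.0593]
eef_rot: [179.9, 0.1, 114.9]
wrist_force: [-0.1, 0.8, 0.0]
grip_width: 0.602
```

>>> send_rows([
  [[1,0,0,0,0],[1,0,0,0,0],[1,0,0,0,0],[1,0,0,0,0],[1,0,0,0,0]],
])

```text
time: 5.83
ee_pos: [0.3985, -0.2238, 0.0584]
eef_rot: [-180.0, -0.0, 114.9]
wrist_force: [1.1, -0.2, 0.2]
grip_width: -0.001
```

>>> send_rows([
  [[1,0,0,0,0],[1,0,0,0,0],[1,0,0,0,0],[1,0,0,0,0],[1,0,0,0,0]],
])

```text
time: 6.25
ee_pos: [0.3985, -0.2239, 0.0584]
eef_rot: [-180.0, -0.0, 114.9]
wrist_force: [-0.1, 0.7, 0.3]
grip_width: -0.001
```

The opening reads zero, so something is off. I'll look before moving anything.

```bash
python3 - <<'E'
from h import *
s=read_state(); print(s["moment"],s["ee_pos"])
A=snap("wrist","w4"); B=snap("scene","s4")
B=cv2.resize(B[250:350,210:330],(560,467),interpolation=cv2.INTER_CUBIC)[:420]
cv2.imwrite("pics/m5.png",cv2.resize(np.hstack([A,B]),(800,300)))
i=camera_info("wrist");p=s["ee_pos"]
print(w2p(i,p),w2p(i,p-[0,0,.017]),w2p(i,[.3989,-.224,.069]))
for n,k in (("w4","wrist"),("s4","scene")): print([ (np.round(d["box"]),d["score"]) for d in boxes_of(k,"key")])
E
```

```text
[-0.06309564 -0.04373292 -0.00513189] [ 0.39848241 -0.22385495  0.05837831]
[280.58241971 255.68224242] [280.69864338 243.43301256] [279.93462233 265.0771783 ]
[(array([260., 222., 302., 256.]), 0.59)]
[(array([284., 206., 422., 311.]), 0.62), (array([267., 285., 281., 304.]), 0.46)]
```

View pics/m5.png

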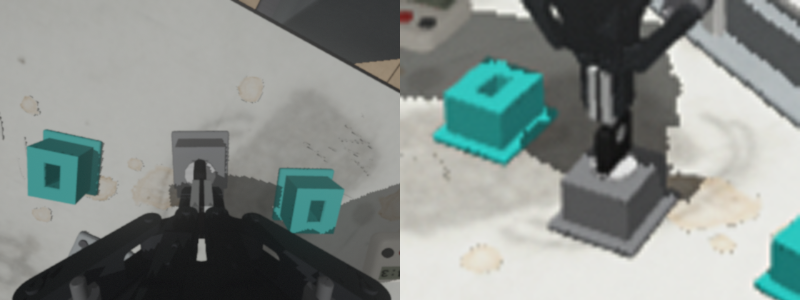

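```bash
python3 - <<'E'
from h import *
i=camera_info("scene"); im=cv2.imread("pics/s4_full.png"); 
x,y,a=.3985,-.2235,25
P=[(rect(x,y,a,.05,.044,.035),(0,255,0)),(rect(x,y,a,.032,.010,.069),(0,0,255)),(rect(x,y,a,.022,.01,.0414),(255,0,255)),(rect(x,y,a,.06,.054,0),(255,0,0))]
A=over(im,i,P,(235,250,315,330),5); B=over(im,i,[],(235,250,315,330),5)
cv2.imwrite("pics/m6.png",np.hstack([B,A]))
E
```

```text
(no output)
```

View pics/m6.png

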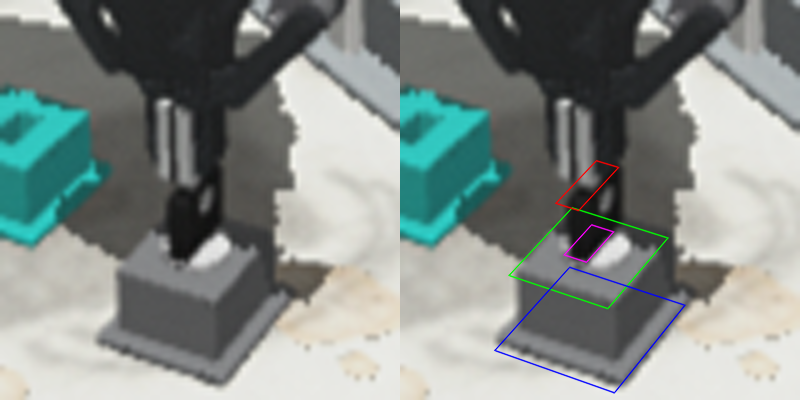

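```bash
python3 - <<'E'
from h import *
print(nose_length, nose_length() if callable(nose_length) else "")
s=read_state(); print(s["ee_pos"],s["eef_rot"],s["joint_pos"],s["grip_width"])
E
```

```text
0.017 
[ 0.39853103 -0.22386972  0.05841895] [1.79998133e+02 1.55984690e-03 1.14929479e+02] [-2.93249864e+01  1.60102772e+01 -3.25748833e+01  4.14124826e+01
  6.04369729e-04 -5.42544654e+01] -0.0019254990084508856
```

>>> send_rows([
  [[-1,0,0,0,0],[-1,0,0,0,0],[-1,0,0,0,0],[-1,0,0,0,0],[-1,0,0,0,0]],
])

```text
time: 6.87
ee_pos: [0.3985, -0.2239, 0.0584]
eef_rot: [-180.0, 0.0, 114.9]
wrist_force: [0.3, -0.5, -0.1]
grip_width: 0.71
```

>>> send_rows([
  [[-1,0,0,0,0],[-1,0,0,0,0],[-1,0,0,0,0],[-1,0,0,0,0],[-1,0,0,0,0]],
])

```text
time: 7.28
ee_pos: [0.3985, -0.2239, 0.0584]
eef_rot: [-180.0, -0.0, 114.9]
wrist_force: [-0.1, 0.4, 0.9]
grip_width: 0.998
```

```bash
python3 - <<'E'
from h import *
print(read_state()["grip_width"])
B=snap("scene","s5"); A=snap("wrist","w5")
cv2.imwrite("pics/m7.png",np.hstack([cv2.resize(B[240:340,230:330],(400,400),interpolation=cv2.INTER_CUBIC),cv2.resize(A[150:350,180:380],(400,400))]))
E
```

```text
0.9984311834747782
```

View pics/m7.png

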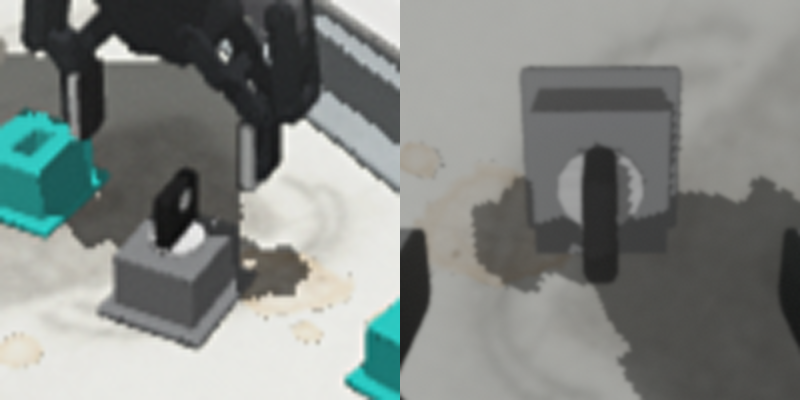

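In the scene view the fingertips project about 25–30 mm higher than the reported pose implies, so they shut above the bow. I'll lower 20 mm and part-close first, which shows whether they meet the block.

>>> send_rows([
  [[-1,0,-0.003,0,0],[-1,0,0,0.008,0],[-1,0,0,0.007,0],[-1,0,0,0.005,0],[0.3,0,0,0,0]],
])

```text
time: 7.8
ee_pos: [0.3946, -0.2245, 0.0369]
eef_rot: [-179.9, -0.1, 114.9]
wrist_force: [-0.2, 0.4, -0.5]
grip_width: 0.885
```

>>> send_rows([
  [[0.3,0,0,0,0],[0.3,0,0,0,0],[0.3,0,0,0,0],[0.3,0,0,0,0],[0.3,0,0,0,0]],
])

```text
time: 8.22
ee_pos: [0.3961, -0.2252, 0.0386]
eef_rot: [180.0, 0.0, 114.9]
wrist_force: [0.3, -0.1, 0.1]
grip_width: 0.355
```

>>> send_rows([
  [[0.3,0,0,0,0],[0.3,0,0,0,0],[0.3,0,0,0,0],[0.3,0,0,0,0],[0.3,0,0,0,0]],
])

```text
time: 8.63
ee_pos: [0.3958, -0.2251, 0.0384]
eef_rot: [180.0, 0.0, 114.9]
wrist_force: [0.3, -0.4, 0.1]
grip_width: 0.35
```

```bash
python3 - <<'E'
from h import *
s=read_state();print(s["ee_pos"],s["grip_width"],s["wrist_force"],s["moment"])
B=snap("scene","s6"); A=snap("wrist","w6")
cv2.imwrite("pics/m8.png",np.hstack([cv2.resize(B[240:340,230:330],(400,400),interpolation=cv2.INTER_CUBIC),cv2.resize(A[150:350,180:380],(400,400))]))
E
```

```text
[ 0.39581703 -0.22512748  0.03843217] 0.35005646230236526 [ 0.26714911 -0.39598143  0.0768924 ] [ 0.02252422 -0.04094723 -0.00864628]
```

View pics/m8.png

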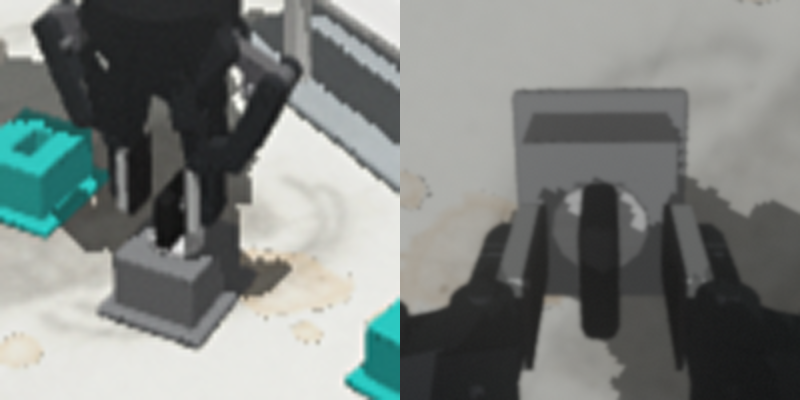

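The fingers now straddle the bow above the block, so I'll close them.

>>> send_rows([
  [[1,0,0,0,0],[1,0,0,0,0],[1,0,0,0,0],[1,0,0,0,0],[1,0,0,0,0]],
])

```text
time: 9.15
ee_pos: [0.3958, -0.2252, 0.0385]
eef_rot: [180.0, 0.0, 114.9]
wrist_force: [-0.3, 0.1, 1.6]
grip_width: 0.095
```

>>> send_rows([
  [[1,0,0,0,0],[1,0,0,0,0],[1,0,0,0,0],[1,0,0,0,0],[1,0,0,0,0]],
])

```text
time: 9.57
ee_pos: [0.3959, -0.2252, 0.0385]
eef_rot: [180.0, 0.0, 114.9]
wrist_force: [0.1, -0.7, 3.0]
grip_width: 0.096
```

The key is gripped: opening 8 mm, with the holder pose at TCP (0.396,-0.225,0.0385), yaw 114.9°. Lifting, turning to the rail's direction, and going over the lock.

>>> send_rows([
  [[1,0,0,-0.01,0],[1,0,0,-0.02,0],[1,0,0,-0.03,0],[1,0,0,-0.03,0],[1,0,0,-0.0365,0]],
])

```text
time: 9.98
ee_pos: [0.3943, -0.2241, 0.1646]
eef_rot: [-179.9, -0.2, 114.9]
wrist_force: [0.2, -1.3, -1.0]
grip_width: 0.099
```

>>> send_rows([
  [[1,0,0,0,5.9],[1,0,0,0,5.9],[1,0,0,0,5.9],[1,0,0,0,5.9],[1,0,0,0,5.8]],
])

```text
time: 10.4
ee_pos: [0.3955, -0.2247, 0.1645]
eef_rot: [-180.0, -0.0, 85.2]
wrist_force: [-0.3, 0.3, -0.8]
grip_width: 0.097
```

>>> send_rows([
  [[1,0.0135,0.0256,0,0],[1,0.0135,0.0256,0,0],[1,0.0135,0.0256,0,0],[1,0.0135,0.0256,0,0],[1,0.0135,0.0256,0,0]],
])

```text
time: 10.82
ee_pos: [0.5294, -0.1669, 0.1643]
eef_rot: [-179.9, -0.0, 85.5]
wrist_force: [0.3, -2.1, -1.0]
grip_width: 0.098
```

>>> send_rows([
  [[1,0.0135,0.0256,0,0],[1,0.0135,0.0256,0,0],[1,0.0135,0.0256,0,0],[1,0.0135,0.0256,0,0],[1,0.0135,0.0256,0,0]],
])

```text
time: 11.23
ee_pos: [0.6622, -0.1095, 0.1639]
eef_rot: [-179.9, -0.0, 85.5]
wrist_force: [1.3, -1.0, -0.3]
grip_width: 0.094
```

>>> send_rows([
  [[1,0.0135,0.0256,0,0],[1,0.0135,0.0256,0,0],[1,0,0,0,0],[1,0,0,0,0],[1,0,0,0,0]],
])

```text
time: 11.65
ee_pos: [0.7137, -0.0875, 0.1637]
eef_rot: [-179.8, 0.0, 85.5]
wrist_force: [0.6, -0.6, -0.2]
grip_width: 0.097
```

```bash
python3 - <<'E'
from h import *
toolshift(.6866,-.0896)
i=camera_info("wrist"); np.savez("pics/w7.npz",**i); A=snap("wrist","w7")
print(w2p(i,(.6866,-.0896,.1)),[(np.round(d["box"]),round(d["score"],2)) for q in("lock","key") for d in boxes_of("wrist",q)])
cv2.imwrite("pics/m9.png",cv2.resize(A,(800,600),interpolation=cv2.INTER_CUBIC))
E
```

```text
pos [ 0.7137 -0.0875  0.1637] yaw 85.54 t 11.7 F [ 0.6 -0.6 -0.2] qd 1.43 w 0.097
tool x -0.0042 y -0.0268 z None turn None
[276.33567689 185.28880041] [(array([244.,  20., 305., 213.]), 0.59), (array([552.,   0., 560.,  61.]), 0.44), (array([260., 236., 300., 318.]), 0.26), (array([  1.,  10., 341., 219.]), 0.25), (array([264., 232., 302., 319.]), 0.65)]
```

View pics/m9.png

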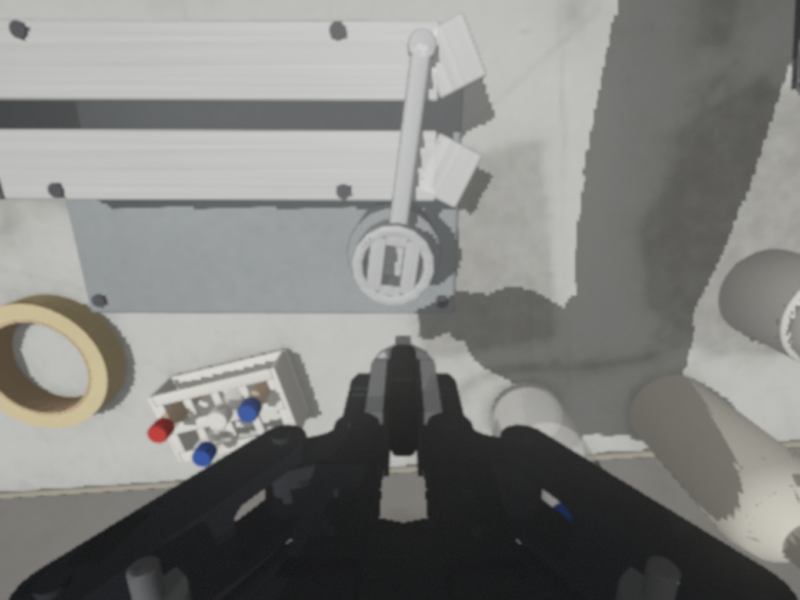

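The wrist view shows the rail level in the picture, so its yaw is about −4.5°. The lock ring is at (393,262) in the enlarged view and the arm tip at (421,45), about 8° towards open. The key hangs at x≈403. Computing the alignment.

```bash
python3 - <<'E'
from h import *
np.set_printoptions(precision=4,suppress=True)
i=dict(np.load("pics/w7.npz")); g=cv2.imread("pics/w7_full.png",0)
f=lambda x,y,z:p2w(i,(x*.7-.3,y*.7-.3),z)
L=f(393,262,.1); T=f(421,45,.091); d=T-L
print("lock",L,"arm len",np.linalg.norm(d[:2]),"dir",np.degrees(np.arctan2(d[1],d[0])))
a,b=f(5,115,.08),f(420,115,.08); d=b-a; print("slot",a,b,np.degrees(np.arctan2(d[1],d[0]))-90)
print("bladetip",f(403,338,.1382),"disc top",f(403,345,.160))
c=cv2.HoughCircles(cv2.medianBlur(g,3)[140:230,230:330],cv2.HOUGH_GRADIENT,1,20,param1=80,param2=12,minRadius=22,maxRadius=36); print(c)
o,_=ray(i,(0,0)); print("r44px",303*.022/(o[2]-.1))
t=cv2.resize(g[145:260,235:325],None,fx=5,fy=5,interpolation=cv2.INTER_CUBIC); cv2.imwrite("pics/m10.png",t)
E
```

```text
lock [ 0.6848 -0.0906  0.1   ] arm len 0.10374517611256151 dir 167.9004463618087
slot [ 0.5962 -0.2851  0.08  ] [ 0.6129 -0.0709  0.08  ] -4.477345363543407
bladetip [ 0.7121 -0.0875  0.1382] disc top [ 0.706 -0.087  0.16 ]
[[[44.5 45.5 27.7]
  [63.5 37.5 28.8]]]
r44px 29.978911664438996
```

View pics/m10.png

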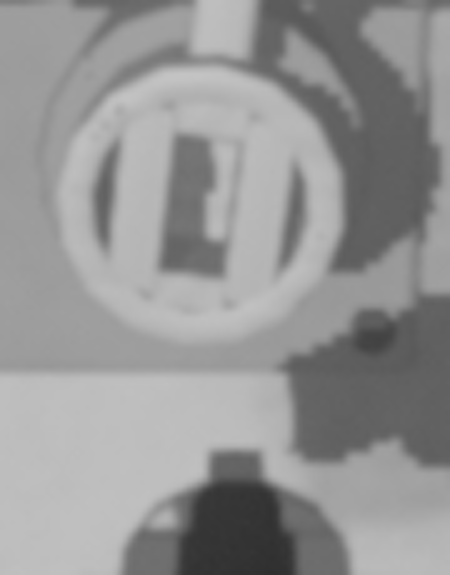

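```bash
python3 - <<'E'
from h import *
from scipy.optimize import least_squares
np.set_printoptions(precision=4,suppress=True)
i=dict(np.load("pics/w7.npz")); g=cv2.imread("pics/w7_full.png",0).astype(float)
for c in (40,150,210):   # edges along a column strip
    p=cv2.GaussianBlur(g[:,c-8:c+9].mean(1).reshape(-1,1),(1,3),0)[:160,0]; d=np.diff(p)
    print(c,[(k+.5,round(d[k])) for k in range(1,len(d)-1) if abs(d[k])>7 and abs(d[k])>=abs(d[k-1]) and abs(d[k])>abs(d[k+1])])
K=i["camera_matrix"][0,0]; cx,cy=i["camera_matrix"][:2,2]; print(K,cx,cy)
T=i["camera_from_world"]; th=np.arcsin(-T[1,2]); o,_=ray(i,(0,0)); print("tilt",np.degrees(th),"cam",o)
E
```

```text
40 [(69.5, -31), (89.5, 36), (127.5, -18), (137.5, 9)]
150 [(69.5, -27), (90.5, 27), (139.5, -31), (145.5, 19)]
210 [(69.5, -26), (90.5, 28), (139.5, -29), (145.5, 18)]
303.1908411500753 281.918295762985 208.16689703481094
tilt 17.647489093802204 cam [ 0.6344 -0.0812  0.3224]
```

The slot and ring fit agree with the reported camera pose to about 1 mm, which puts the lock centre at about (0.6869,-0.0903). The key's centre sits about 6 mm towards tool +y of the TCP. The slot is 7.6° towards open. Aligning above the lock.

>>> send_rows([
  [[1,0,0,0,3.8],[1,0,0,0,3.8],[1,-0.0042,-0.0158,0,0],[1,-0.0042,-0.0157,0,0],[1,0,0,0,0]],
])

```text
time: 12.22
ee_pos: [0.6782, -0.0899, 0.1656]
eef_rot: [-179.8, 0.0, 77.9]
wrist_force: [-1.2, -0.7, -0.8]
grip_width: 0.097
```

>>> send_rows([
  [[1,0,0,0,0],[1,0,0,0,0],[1,0,0,0,0],[1,0,0,0,0],[1,0,0,0,0]],
])

```text
time: 12.63
ee_pos: [0.6827, -0.0892, 0.1648]
eef_rot: [180.0, -0.0, 77.9]
wrist_force: [0.1, 0.3, -0.1]
grip_width: 0.102
```

```bash
python3 - <<'E'
from h import *
toolshift(.6812,-.0891,.1035,77.94)
i=camera_info("wrist"); np.savez("pics/w8.npz",**i); A=snap("wrist","w8")
cv2.imwrite("pics/m11.png",cv2.resize(A[160:300,205:355],None,fx=4,fy=4,interpolation=cv2.INTER_CUBIC))
L=np.array([.6869,-.0903,.1]); print("lock px",w2p(i,L))
P=[(rect(L[0],L[1],-12.1,.021,.010,.1),(0,255,0))]
P.append(([[L[0]+.022*np.cos(t),L[1]+.022*np.sin(t),.1] for t in np.linspace(0,6.28,40)],(0,0,255)))
cv2.imwrite("pics/m11.png",over(A,i,P,(205,160,355,300),4.2))
E
```

```text
pos [ 0.6827 -0.0892  0.1648] yaw 77.94 t 12.6 F [ 0.1  0.3 -0.1] qd 0.16 w 0.102
tool x -0.0003 y -0.0015 z 0.0613 turn -0.0
lock px [281.92594802 223.44077675]
```

View pics/m11.png

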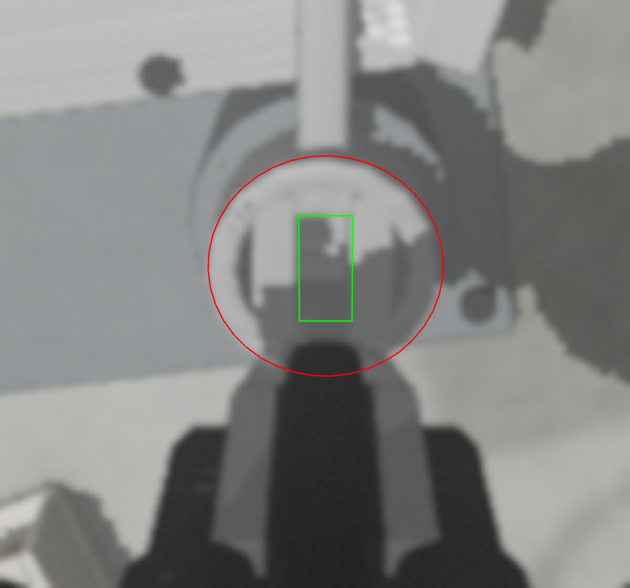

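The overlay fits the lock ring and slot to about 1 mm. Descending with force checks.

>>> send_rows([
  [[1,-0.0003,-0.0015,0,0],[1,0,0,0.015,0],[1,0,0,0.015,0],[1,0,0,0.007,0],[1,0,0,0,0]],
])

```text
time: 13.1
ee_pos: [0.679, -0.0889, 0.1256]
eef_rot: [-179.7, 0.0, 77.9]
wrist_force: [-0.4, 0.9, -1.8]
grip_width: 0.101
```

>>> send_rows([
  [[1,0,0,0,0],[1,0,0,0,0],[1,0,0,0.002,0],[1,0,0,0.002,0],[1,0,0,0.002,0]],
])

```text
time: 13.52
ee_pos: [0.681, -0.0892, 0.1224]
eef_rot: [179.9, -0.0, 77.9]
wrist_force: [1.0, 0.6, -0.3]
grip_width: 0.097
```

>>> send_rows([
  [[1,0,0,0,0],[1,0,0,0.001,0],[1,0,0,0.001,0],[1,0,0,0,0],[1,0,0,0,0]],
])

```text
time: 13.93
ee_pos: [0.6812, -0.0893, 0.1201]
eef_rot: [179.9, -0.0, 77.9]
wrist_force: [3.3, -0.7, -0.7]
grip_width: 0.097
```

The blade is entering, with a small sideways push of +3 N in x. I'll ease 0.5 mm along tool +y and continue.

>>> send_rows([
  [[1,0,0.0005,0.002,0],[1,0,0,0.002,0],[1,0,0,0.002,0],[1,0,0,0,0],[1,0,0,0,0]],
])

```text
time: 14.35
ee_pos: [0.6813, -0.0893, 0.1134]
eef_rot: [180.0, 0.0, 77.9]
wrist_force: [3.5, -0.4, -3.2]
grip_width: 0.101
```

>>> send_rows([
  [[1,0,0,0.002,0],[1,0,0,0.002,0],[1,0,0,0.001,0],[1,0,0,0,0],[1,0,0,0,0]],
])

```text
time: 14.77
ee_pos: [0.6813, -0.0893, 0.1088]
eef_rot: [180.0, -0.0, 77.9]
wrist_force: [2.5, 0.1, -1.3]
grip_width: 0.104
```

>>> send_rows([
  [[1,0,0.0003,0.002,0],[1,0,0,0.002,0],[1,0,0,0.001,0],[1,0,0,0,0],[1,0,0,0,0]],
])

```text
time: 15.18
ee_pos: [0.6813, -0.0893, 0.1036]
eef_rot: [-180.0, 0.0, 77.9]
wrist_force: [2.4, -1.0, -0.1]
grip_width: 0.096
```

>>> send_rows([
  [[1,0,0,0.001,0],[1,0,0,0.001,0],[1,0,0,0,0],[1,0,0,0,0],[1,0,0,0,0]],
])

```text
time: 15.6
ee_pos: [0.6814, -0.0893, 0.103]
eef_rot: [180.0, -0.0, 77.9]
wrist_force: [1.5, -0.8, 4.9]
grip_width: 0.098
```

Fully seated (contact at 0.103 with 5 N). Turning clockwise about the key's axis.

>>> send_rows([
  [[1,0.0006,0,0,6],[1,0.0006,0,0,6],[1,0.0006,0,0,6],[1,0.0006,0,0,6],[1,0.0006,0,0,6]],
])

```text
time: 16.02
ee_pos: [0.6834, -0.0864, 0.103]
eef_rot: [179.9, -0.1, 47.7]
wrist_force: [2.3, 0.1, 5.0]
grip_width: 0.102
```

>>> send_rows([
  [[1,0.0006,0,0,6],[1,0.0006,0,0,6],[1,0.0006,0,0,6],[1,0.0006,0,0,6],[1,0.0006,0,0,6]],
])

```text
time: 16.43
ee_pos: [0.6863, -0.0844, 0.1031]
eef_rot: [180.0, -0.2, 17.7]
wrist_force: [3.0, 0.7, 3.3]
grip_width: 0.098
```

```bash
python3 -c "
from h import *
s=read_state();print(s['ee_pos'],s['eef_rot'],s['wrist_force'],s['moment'],s['joint_pos'])"
```

```text
[ 0.68631256 -0.08441526  0.10307813] [ 1.79980440e+02 -1.78350439e-01  1.76871464e+01] [3.02442238 0.72373704 3.28344472] [ 0.10260539 -0.70287931  0.20413271] [-7.03958069e+00  3.44467763e+01  6.52189921e+00  6.19049429e+01
  5.68355114e-02  6.52733878e+01]
```

>>> send_rows([
  [[1,0.0006,0,0,6],[1,0.0006,0,0,6],[1,0.0005,0,0,5],[1,0.0001,0,0,1],[1,0,0,0,0]],
])

```text
time: 16.85
ee_pos: [0.6883, -0.084, 0.103]
eef_rot: [-180.0, -0.2, 0.0]
wrist_force: [4.7, 2.2, 4.7]
grip_width: 0.097
```

```bash
python3 -c "
from h import *
s=read_state();print(s['ee_pos'],s['eef_rot'],s['wrist_force'],s['moment'])"
```

```text
[ 0.6883386  -0.08401913  0.10300809] [-1.79960953e+02 -1.98546562e-01  4.69519839e-02] [4.72213911 2.22768411 4.73050792] [ 0.2930531  -1.00236357  0.14125275]
```

>>> send_rows([
  [[1,0.0002,0,0,2],[1,0.0002,0,0,2],[1,0,0,0,0],[1,0,0,0,0],[1,0,0,0,0]],
])

```text
time: 17.27
ee_pos: [0.6888, -0.0841, 0.1031]
eef_rot: [-179.9, -0.2, -3.9]
wrist_force: [5.3, 1.5, 3.6]
grip_width: 0.1
```

```bash
python3 -c "
from h import *
s=read_state();print(s['ee_pos'],s['eef_rot'],s['wrist_force'],s['moment'])"
```

```text
[ 0.68883626 -0.08405995  0.10306013] [-179.94339076   -0.21190659   -3.92082726] [5.26320016 1.45391254 3.57888542] [ 0.32406078 -1.11005415  0.09918183]
```

>>> send_rows([
  [[1,0.0002,0,0,2],[1,0.0002,0,0,2],[1,0,0,0,0],[1,0,0,0,0],[1,0,0,0,0]],
])

```text
time: 17.68
ee_pos: [0.6893, -0.0841, 0.103]
eef_rot: [-179.9, -0.2, -7.9]
wrist_force: [5.1, 1.4, 5.0]
grip_width: 0.098
```

```bash
python3 -c "
from h import *
s=read_state();print(s['ee_pos'],s['eef_rot'],s['wrist_force'],s['moment'])"
```

```text
[ 0.68929941 -0.08408677  0.10303908] [-179.92920263   -0.21329798   -7.92072574] [5.07725879 1.39264402 5.01344371] [ 0.26388561 -1.10752582  0.10322991]
```

>>> send_rows([
  [[1,0.0002,0,0,2],[1,0.0002,0,0,2],[1,0,0,0,0],[1,0,0,0,0],[1,0,0,0,0]],
])

```text
time: 18.1
ee_pos: [0.6898, -0.0842, 0.1031]
eef_rot: [-179.9, -0.2, -11.9]
wrist_force: [5.8, 0.9, 4.1]
grip_width: 0.093
```

```bash
python3 - <<'E'
from h import *
s=read_state();print(s['eef_rot'],s['wrist_force'],s['moment'])
B=snap("scene","s9"); i=camera_info("scene"); t=snap("top","t9")
L=np.array([.6869,-.0903])
for a in range(-10,110,10):  # brightness along candidate arm
    d=np.radians(175.5-a); 
    P=lambda r,k:w2p(i,[L[0]+r*np.cos(d)+k*np.sin(d),L[1]+r*np.sin(d)-k*np.cos(d),.091])
    print(a,[int(B[int(v),int(u)].mean()) for u,v in (P(r,0) for r in(.04,.06,.08,.1))])
E
```

```text
[-179.9133184    -0.21449196  -11.92160828] [5.80023537 0.90998784 4.1129851 ] [ 0.31320769 -1.12236502  0.16743537]
-10 [100, 222, 222, 223]
0 [103, 223, 191, 222]
10 [101, 221, 103, 115]
20 [106, 209, 103, 85]
30 [104, 102, 91, 85]
40 [104, 103, 87, 180]
50 [102, 100, 119, 178]
60 [100, 96, 175, 173]
70 [103, 99, 187, 176]
80 [105, 136, 130, 133]
90 [101, 105, 161, 204]
100 [97, 131, 163, 144]
```

>>> send_rows([
  [[1,0.0002,0,0,2],[1,0,0,0,0],[1,0,0,0,0],[1,0,0,0,0],[1,0,0,0,0]],
])

```text
time: 18.62
ee_pos: [0.6899, -0.0843, 0.103]
eef_rot: [-179.9, -0.2, -13.9]
wrist_force: [6.2, 1.6, 5.1]
grip_width: 0.096
```

```bash
python3 - <<'E'
from h import *
s=read_state();print(s['eef_rot'],s['wrist_force'],s['moment'])
E
```

```text
[-179.91431974   -0.21130033  -13.90743128] [6.19293599 1.55377837 5.11722952] [ 0.15500044 -1.09408641  0.27083213]
```

>>> send_rows([
  [[1,0.0002,0,0,2],[1,0,0,0,0],[1,0,0,0,0],[1,0,0,0,0],[1,0,0,0,0]],
])

```text
time: 19.03
ee_pos: [0.6901, -0.0844, 0.103]
eef_rot: [-179.9, -0.2, -15.9]
wrist_force: [4.4, 0.8, 4.0]
grip_width: 0.097
```

```bash
python3 - <<'E'
from h import *
s=read_state();print(s['eef_rot'],s['wrist_force'],s['moment'])
i=camera_info("wrist"); A=snap("wrist","w9"); np.savez("pics/w9.npz",**i)
B=cv2.imread("pics/s9_full.png")
L=np.array([.6869,-.0903]); a=np.radians(175.5-86)
arm=[[L[0]+r*np.cos(a)+k*np.sin(a),L[1]+r*np.sin(a)-k*np.cos(a),.091] for r,k in((.02,-.006),(.113,-.006),(.113,.006),(.02,.006))]
si=camera_info("scene")
c=over(B,si,[],(260,180,380,280),3.3); d=over(B,si,[(arm,(0,0,255))],(260,180,380,280),3.3)
C=cv2.resize(A,(440,330)); C=np.vstack([C])
cv2.imwrite("pics/m12.png",np.vstack([np.hstack([c,d])[:, :790],cv2.copyMakeBorder(cv2.resize(A,(352,264)),0,0,0,790-352,cv2.BORDER_CONSTANT)]))
E
```

```text
[-179.91974988   -0.20806152  -15.87284348] [4.36005467 0.83427258 3.97427193] [ 0.17636785 -1.14879081  0.46730308]
```

The moment rises sharply (0.17, 0.27, then 0.47 Nm), so the end stop is reached. I'll ease the twist within the play, let go, rise, and go over to the bin with the jaws across the rail (yaw −4.5°).

>>> send_rows([
  [[1,-0.0004,0,0,-4],[1,0,0,0,0],[-0.3,0,0,0,0],[-0.3,0,0,0,0],[-0.3,0,0,0,0]],
])

```text
time: 19.5
ee_pos: [0.6856, -0.0846, 0.1005]
eef_rot: [179.9, 0.3, -12.1]
wrist_force: [-0.3, 0.4, 0.5]
grip_width: 0.516
```

>>> send_rows([
  [[-0.3,0,0,0,0],[-0.3,0,0,-0.01,0],[-0.3,0,0,-0.02,0],[-0.3,0,0,-0.035,0],[-0.3,0,0,-0.035,0]],
])

```text
time: 19.92
ee_pos: [0.6863, -0.0845, 0.202]
eef_rot: [180.0, 0.2, -12.1]
wrist_force: [0.7, -1.1, 0.5]
grip_width: 0.652
```

>>> send_rows([
  [[-0.3,0,0,-0.035,-4],[-0.3,0,0,-0.015,-3.4],[-0.3,0,0,0,0],[-0.3,0,0,0,0],[-0.3,0,0,0,0]],
])

```text
time: 20.33
ee_pos: [0.6872, -0.0846, 0.2508]
eef_rot: [-180.0, 0.1, -4.7]
wrist_force: [0.3, 0.1, -0.1]
grip_width: 0.651
```

```bash
python3 - <<'E'
from h import *
toolshift(.51,.20,.25,-4.5)
A=snap("wrist","w10"); np.savez("pics/w10.npz",**camera_info("wrist")); snap("top","t10")
for q in ("key","lock"):
  for n in ("top","wrist"): print(q,n,[(np.round(d["box"]),round(d["score"],2)) for d in boxes_of(n,q)][:3])
i=camera_info("top"); print(w2p(i,(.6869,-.0903,.1)),w2p(i,(.695,.02,.091)))
E
```

```text
pos [ 0.6872 -0.0846  0.2508] yaw -4.72 t 20.3 F [ 0.3  0.1 -0.1] qd 1.43 w 0.651
tool x -0.2000 y -0.2690 z 0.0008 turn -0.22
key top [(array([262., 162., 384., 227.]), 0.5)]
key wrist [(array([271., 182., 295., 216.]), 0.86)]
lock top [(array([262., 168., 276., 172.]), 0.39)]
lock wrist [(array([263.,  81., 307., 213.]), 0.85)]
[301.20871252 169.05874603] [260.95747101 167.6319748 ]
```

The wrist box for the lock (263–307, 81–213) shows the arm pointing along the rail, so the gate is open. Going over the bin.

>>> send_rows([
  [[-0.3,-0.0182,-0.0245,0,0],[-0.3,-0.0182,-0.0245,0,0],[-0.3,-0.0182,-0.0245,0,0],[-0.3,-0.0182,-0.0245,0,0],[-0.3,-0.0182,-0.0245,0,0]],
])

```text
time: 21.05
ee_pos: [0.6061, 0.0458, 0.2514]
eef_rot: [180.0, 0.0, -4.7]
wrist_force: [0.3, 0.5, 0.1]
grip_width: 0.648
```

>>> send_rows([
  [[-0.3,-0.0182,-0.0245,0,0],[-0.3,-0.0182,-0.0245,0,0],[-0.3,-0.0182,-0.0245,0,0],[-0.3,-0.0182,-0.0245,0,0],[-0.3,-0.0182,-0.0245,0,0]],
])

```text
time: 21.47
ee_pos: [0.5253, 0.1754, 0.2517]
eef_rot: [180.0, 0.0, -4.7]
wrist_force: [-0.0, 0.9, 0.4]
grip_width: 0.647
```

>>> send_rows([
  [[-0.3,-0.018,-0.024,0,0],[-0.3,0,0,0,0],[-0.3,0,0,0,0],[-0.3,0,0,0,0],[-0.3,0,0,0,0]],
])

```text
time: 21.88
ee_pos: [0.511, 0.199, 0.2517]
eef_rot: [180.0, -0.0, -4.7]
wrist_force: [0.5, -0.8, -0.2]
grip_width: 0.646
```

```bash
cat >> h.py <<'E'
def cans(z0=.005,prev=None):
    """canister positions from the wrist: box centre -> rough, then collar ring by bright-circle fit"""
    i=camera_info("wrist"); im=camera("wrist"); out=[]
    cv2.imwrite("pics/cans.png",cv2.cvtColor(im,cv2.COLOR_RGB2BGR)); np.savez("pics/cans.npz",**i)
    for d in boxes_of("wrist","canister_0"):
        b=d["box"]; print(np.round(b),round(d["score"],2), "pot-collar mid@",p2w(i,((b[0]+b[2])/2,(b[1]+b[3])/2),z0+.045)[:2].round(4))
    return i,im
E
python3 - <<'E'
from h import *
toolshift(.51,.20,.25,-4.5)
i,im=cans()
for c in [(.5377,.299),(.5485,.2342),(.4519,.2862)]: print(c,w2p(i,(*c,.062)).round(1),w2p(i,(*c,.098)).round(1),"r",303*.013/.35)
g=cv2.cvtColor(im,cv2.COLOR_RGB2GRAY)
k=((g<60)*255).astype(np.uint8); n,l,st,ce=cv2.connectedComponentsWithStats(k)
print([(st[j].tolist(),ce[j].round(1).tolist()) for j in range(1,n) if 60<st[j][4]<4000])
E
```

```text
pos [0.511  0.199  0.2517] yaw -4.73 t 21.9 F [ 0.5 -0.8 -0.2] qd 0.47 w 0.646
tool x -0.0011 y -0.0009 z 0.0017 turn -0.23
[202.  91. 246. 133.] 0.96 pot-collar mid@ [0.4504 0.2813]
[289. 133. 325. 174.] 0.89 pot-collar mid@ [0.5415 0.227 ]
[274.  73. 316. 115.] 0.73 pot-collar mid@ [0.5318 0.2934]
(0.5377, 0.299) [300.6  87.6] [302.8  84.9] r 11.254285714285714
(0.5485, 0.2342) [313.8 147.9] [317.3 152. ] r 11.254285714285714
(0.4519, 0.2862) [222.7 107.2] [215.9 106.8] r 11.254285714285714
[([292, 84, 15, 17, 202], [299.0, 92.1]), ([204, 102, 20, 16, 252], [213.5, 109.3]), ([0, 177, 16, 9, 94], [7.8, 180.8])]
```

```bash
python3 - <<'E'
from h import *
i=dict(np.load("pics/cans.npz")); g=cv2.imread("pics/cans.png",0)
for th in (50,70,85):
    k=((g<th)*255).astype(np.uint8)[60:190,180:350]; n,l,st,ce=cv2.connectedComponentsWithStats(k)
    for j in range(1,n):
        if 60<st[j][4]<1200: c=ce[j]+[180,60]; print(th,st[j].tolist(),c.round(1),p2w(i,c,.085)[:2].round(4))
E
```

```text
50 [112, 25, 15, 16, 183] [299.1  92.1] [0.5345 0.2934]
50 [24, 42, 20, 15, 231] [213.5 109.3] [0.4465 0.2844]
70 [0, 0, 96, 104, 971] [205.9  98.6] [0.4404 0.2952]
70 [156, 0, 14, 64, 351] [342.7  87.9] [0.5781 0.2938]
70 [112, 24, 16, 17, 218] [299.2  92. ] [0.5345 0.2936]
70 [23, 42, 22, 16, 276] [213.4 109.2] [0.4464 0.2844]
70 [125, 89, 14, 16, 170] [311.6 156.4] [0.5436 0.2283]
85 [111, 23, 17, 19, 243] [299.1  92.1] [0.5345 0.2935]
85 [118, 64, 30, 19, 198] [315.  129.7] [0.5486 0.2556]
85 [125, 88, 15, 18, 193] [311.7 156.4] [0.5437 0.2283]
85 [91, 113, 79, 17, 593] [318.8 182.8] [0.55   0.1988]
```

Canisters are at about A (0.543,0.228), B (0.534,0.293) and C (0.448,0.283). Taking A first.

>>> send_rows([
  [[0,0.0147,-0.0157,0.02,0],[0,0.0148,-0.0158,0.02,0],[0,0,0,0.035,0],[0,0,0,0.035,0],[0,0,0,0.02,0]],
])

```text
time: 22.4
ee_pos: [0.5413, 0.2273, 0.118]
eef_rot: [179.9, 0.2, -4.8]
wrist_force: [-1.0, -1.6, -0.4]
grip_width: 0.498
```

>>> send_rows([
  [[0,0,0,0.01,0],[0,0,0,0,0],[0,0,0,0.03,0],[0,0,0,0.02,0],[0,0,0,0.009,0]],
])

```text
time: 22.82
ee_pos: [0.5427, 0.2283, 0.0524]
eef_rot: [180.0, 0.0, -4.7]
wrist_force: [-0.6, -0.2, -0.4]
grip_width: 0.497
```

>>> send_rows([
  [[0,0,0,0,0],[0,0,0,0,0],[1,0,0,0,0],[1,0,0,0,0],[1,0,0,0,0]],
])

```text
time: 23.23
ee_pos: [0.5441, 0.2294, 0.0547]
eef_rot: [-179.9, -0.2, -4.7]
wrist_force: [0.4, 0.3, 3.6]
grip_width: 0.166
```

>>> send_rows([
  [[1,0,0,0,0],[1,0,0,0,0],[1,0,0,0,0],[1,0,0,0,0],[1,0,0,0,0]],
])

```text
time: 23.65
ee_pos: [0.5441, 0.2294, 0.0547]
eef_rot: [-179.9, -0.2, -4.7]
wrist_force: [0.4, -0.1, 6.3]
grip_width: 0.165
```

Gripped: opening 14 mm, fingertips just on the collar. Lifting and carrying to the mouth.

>>> send_rows([
  [[1,0,0,-0.005,0],[1,0,0,-0.015,0],[1,0,0,-0.02,0],[1,0,0,-0.02,0],[1,0,0,-0.005,0]],
])

```text
time: 24.07
ee_pos: [0.5437, 0.2294, 0.1207]
eef_rot: [-179.9, -0.2, -4.7]
wrist_force: [1.7, 0.4, -0.8]
grip_width: 0.162
```

>>> send_rows([
  [[1,0.0093,0.0219,0,0],[1,0.0093,0.0219,0,0],[1,0.0093,0.0219,0,0],[1,0.0093,0.0219,0,0],[1,0.0093,0.0219,0,0]],
])

```text
time: 24.48
ee_pos: [0.5793, 0.1148, 0.1169]
eef_rot: [180.0, 0.1, -4.6]
wrist_force: [-0.6, 0.2, -2.4]
grip_width: 0.169
```

>>> send_rows([
  [[1,0.0093,0.0219,0,0],[1,0.0093,0.0219,0,0],[1,0.0093,0.0219,0,0],[1,0.0093,0.0219,0,0],[1,0.0093,0.0219,0,0]],
])

```text
time: 24.9
ee_pos: [0.6167, 0.0018, 0.1168]
eef_rot: [180.0, 0.1, -4.7]
wrist_force: [0.6, 0.3, -2.4]
grip_width: 0.16
```

>>> send_rows([
  [[1,0,0,0.01,0],[1,0,0,0.015,0],[1,0,0,0,0],[1,0,0,0,0],[1,0,0,0,0]],
])

```text
time: 25.32
ee_pos: [0.6168, 0.0035, 0.0927]
eef_rot: [-180.0, 0.1, -4.6]
wrist_force: [-0.5, 0.3, -1.7]
grip_width: 0.163
```

```bash
python3 - <<'E'
from h import *
toolshift(.6186,-.0005,.082,-4.46); s=read_state(); print(s["moment"])
A=snap("wrist","w11"); np.savez("pics/w11.npz",**camera_info("wrist")); i=camera_info("wrist")
for y in (.12,.135,.097): 
  for x in (-.007,.007): print(y,x,w2p(i,(.6121+.997*x+.0777*(y-.097),-.0845-.0777*x+.997*(y-.097),.08)).round(1))
E
```

```text
pos [0.6168 0.0035 0.0927] yaw -4.63 t 25.3 F [-0.5  0.3 -1.7] qd 1.11 w 0.163
tool x 0.0021 y 0.0038 z 0.0107 turn -0.17
[-0.0105419  -0.02588858  0.06141334]
0.12 -0.007 [276.7 331.2]
0.12 0.007 [297.2 331.2]
0.135 -0.007 [276.5 312.7]
0.135 0.007 [297.4 312.6]
0.097 -0.007 [277.  358.2]
0.097 0.007 [296.8 358.1]
```

>>> send_rows([
  [[1,0.0021,0,0.0057,-0.17],[1,0,0,0.005,0],[1,0,0,0,0],[1,0,0.015,0,0],[1,0,0.015,0,0]],
])

```text
time: 25.78
ee_pos: [0.617, -0.0274, 0.0821]
eef_rot: [180.0, 0.0, -4.4]
wrist_force: [0.9, 0.3, -1.4]
grip_width: 0.168
```

>>> send_rows([
  [[1,0,0.01,0,0],[1,0,0.01,0,0],[1,0,0.01,0,0],[1,0,0.01,0,0],[1,0,0,0,0]],
])

```text
time: 26.2
ee_pos: [0.6138, -0.0695, 0.0823]
eef_rot: [179.9, -0.0, -4.6]
wrist_force: [-0.4, 0.6, -1.5]
grip_width: 0.166
```

```bash
python3 - <<'E'
from h import *
toolshift(.5974,-.2729,.082,-4.46); print(read_state()["moment"])
E
```

```text
pos [ 0.6138 -0.0695  0.0823] yaw -4.64 t 26.2 F [-0.4  0.6 -1.5] qd 1.92 w 0.166
tool x 0.0001 y 0.2041 z 0.0003 turn -0.18
[ 0.00111042 -0.02288222  0.01531651]
```

>>> send_rows([
  [[1,0,0.018,0,0],[1,0,0.02,0,0],[1,0,0.02,0,0],[1,0,0.02,0,0],[1,0,0.02,0,0]],
])

```text
time: 26.62
ee_pos: [0.6062, -0.1653, 0.0823]
eef_rot: [-180.0, -0.0, -4.5]
wrist_force: [0.6, -0.0, -1.9]
grip_width: 0.171
```

>>> send_rows([
  [[1,0,0.02,0,0],[1,0,0.02,0,0],[1,0,0.02,0,0],[1,0,0.017,0,0],[1,0,0.012,0,0]],
])

```text
time: 27.03
ee_pos: [0.5992, -0.255, 0.0822]
eef_rot: [180.0, -0.0, -4.6]
wrist_force: [-1.2, 0.4, -2.3]
grip_width: 0.165
```

>>> send_rows([
  [[1,0,0.004,0,0],[1,0,0.003,0,0],[1,0,0.003,0,0],[1,0,0,0,0],[1,0,0,0,0]],
])

```text
time: 27.45
ee_pos: [0.5986, -0.2626, 0.0822]
eef_rot: [-180.0, 0.0, -4.5]
wrist_force: [-0.4, -1.5, -1.9]
grip_width: 0.165
```

```bash
python3 - <<'E'
from h import *
toolshift(.5974,-.2729,.0777,-4.46); print(read_state()["moment"])
E
```

```text
pos [ 0.5986 -0.2626  0.0822] yaw -4.45 t 27.4 F [-0.4 -1.5 -1.9] qd 0.15 w 0.165
tool x -0.0004 y 0.0104 z 0.0045 turn 0.01
[ 0.00601377 -0.01015256 -0.01257475]
```

>>> send_rows([
  [[1,0,0.002,0,0],[1,0,0.002,0,0],[1,0,0.001,0,0],[1,0,0,0,0],[1,0,0,0,0]],
])

```text
time: 27.87
ee_pos: [0.5981, -0.2683, 0.0822]
eef_rot: [-180.0, -0.0, -4.5]
wrist_force: [-0.2, -0.7, -2.3]
grip_width: 0.166
```

>>> send_rows([
  [[1,0,0.001,0,0],[1,0,0.001,0,0],[1,0,0,0,0],[1,0,0,0,0],[1,0,0,0,0]],
])

```text
time: 28.28
ee_pos: [0.5979, -0.2704, 0.0822]
eef_rot: [-180.0, 0.0, -4.5]
wrist_force: [0.0, -0.0, -1.7]
grip_width: 0.167
```

>>> send_rows([
  [[1,0,0.001,0,0],[1,0,0.001,0,0],[1,0,0,0,0],[1,0,0,0,0],[1,0,0,0,0]],
])

```text
time: 28.7
ee_pos: [0.5978, -0.2718, 0.0823]
eef_rot: [-179.9, -0.0, -4.5]
wrist_force: [-0.6, 2.7, -0.4]
grip_width: 0.165
```

Touching the stop where predicted. Pressing a little, lowering to rest, and releasing.

>>> send_rows([
  [[1,0,0.001,0,0],[1,0,0,0.002,0],[1,0,0,0.002,0],[1,0,0,0,0],[1,0,0,0,0]],
])

```text
time: 29.12
ee_pos: [0.5981, -0.2721, 0.0782]
eef_rot: [-179.9, -0.0, -4.4]
wrist_force: [0.6, 4.9, -0.6]
grip_width: 0.17
```

>>> send_rows([
  [[1,0,0,0.001,0],[1,0,0,0,0],[1,0,0,0,0],[0.2,0,0,0,0],[0.2,0,0,0,0]],
])

```text
time: 29.53
ee_pos: [0.5981, -0.2745, 0.0776]
eef_rot: [179.9, -0.1, -4.5]
wrist_force: [0.9, -0.2, 0.3]
grip_width: 0.403
```

>>> send_rows([
  [[0.2,0,0,0,0],[0.2,0,0,0,0],[0.2,0,0,-0.01,0],[0.2,0,0,-0.03,0],[0.2,0,0,-0.04,0]],
])

```text
time: 29.95
ee_pos: [0.5951, -0.2725, 0.1551]
eef_rot: [-179.9, 0.4, -4.5]
wrist_force: [0.2, -0.3, -0.3]
grip_width: 0.403
```

>>> send_rows([
  [[0.2,0,0,-0.04,0],[0,0,0,-0.03,0],[0,0,0,0,0],[0,0,0,0,0],[0,0,0,0,0]],
])

```text
time: 30.37
ee_pos: [0.5976, -0.2735, 0.2274]
eef_rot: [180.0, -0.0, -4.5]
wrist_force: [0.3, -0.1, -0.4]
grip_width: 0.501
```

```bash
python3 - <<'E'
from h import *
toolshift(.51,.20,.25,-4.46)
cans(.028)
E
```

```text
pos [ 0.5976 -0.2735  0.2274] yaw -4.51 t 30.4 F [ 0.3 -0.1 -0.4] qd 2.22 w 0.501
tool x -0.1245 y -0.4652 z -0.0226 turn -0.05
[269. 162. 291. 208.] 0.7 pot-collar mid@ [ 0.5943 -0.2693]
```

The first canister hangs at the stop. Back to the bin for the next, measuring again in case one was nudged.

>>> send_rows([
  [[0,-0.0083,-0.031,-0.0015,0],[0,-0.0083,-0.031,-0.0015,0],[0,-0.0083,-0.031,-0.0015,0],[0,-0.0083,-0.031,-0.0015,0],[0,-0.0083,-0.031,-0.0015,0]],
])

```text
time: 30.88
ee_pos: [0.5669, -0.1142, 0.2329]
eef_rot: [-180.0, 0.2, -4.5]
wrist_force: [-0.3, 0.2, -0.3]
grip_width: 0.502
```

>>> send_rows([
  [[0,-0.0083,-0.031,-0.0015,0],[0,-0.0083,-0.031,-0.0015,0],[0,-0.0083,-0.031,-0.0015,0],[0,-0.0083,-0.031,-0.0015,0],[0,-0.0083,-0.031,-0.0015,0]],
])

```text
time: 31.3
ee_pos: [0.5377, 0.0435, 0.2407]
eef_rot: [180.0, 0.2, -4.5]
wrist_force: [0.3, -0.3, 0.5]
grip_width: 0.505
```

>>> send_rows([
  [[0,-0.0083,-0.031,-0.0015,0],[0,-0.0083,-0.031,-0.0015,0],[0,-0.0083,-0.031,-0.0015,0],[0,-0.0083,-0.031,-0.0015,0],[0,-0.0083,-0.031,-0.0015,0]],
])

```text
time: 31.72
ee_pos: [0.5085, 0.201, 0.2482]
eef_rot: [179.9, 0.2, -4.5]
wrist_force: [0.7, -0.3, -0.1]
grip_width: 0.502
```

>>> send_rows([
  [[0,0,0,0,0],[0,0,0,0,0],[0,0,0,0,0],[0,0,0,0,0],[0,0,0,0,0]],
])

```text
time: 32.13
ee_pos: [0.5101, 0.1987, 0.2493]
eef_rot: [180.0, 0.0, -4.6]
wrist_force: [0.5, 0.0, 0.1]
grip_width: 0.499
```

```bash
cat >> h.py <<'E'
def blobs():
    i=dict(np.load("pics/cans.npz")); g=cv2.imread("pics/cans.png",0)
    for th in (50,70):
        n,l,st,ce=cv2.connectedComponentsWithStats(((g<th)*255).astype(np.uint8)[:230])
        for j in range(1,n):
            if 100<st[j][4]<450 and max(st[j][2:4])<35: print(th,st[j].tolist(),p2w(i,ce[j],.085)[:2].round(4))
E
python3 - <<'E'
from h import *
toolshift(.5335,.2934,.058,-4.46)
cans(); blobs()
E
```

```text
pos [0.5101 0.1987 0.2493] yaw -4.6 t 32.1 F [0.5 0.  0.1] qd 0.27 w 0.499
tool x 0.0158 y -0.0963 z 0.1913 turn -0.14
[276.  72. 317. 114.] 0.79 pot-collar mid@ [0.5324 0.294 ]
[201.  90. 246. 132.] 0.63 pot-collar mid@ [0.4492 0.2817]
50 [294, 84, 14, 16, 183] [0.5345 0.2934]
50 [205, 102, 20, 14, 233] [0.4465 0.2844]
70 [293, 83, 16, 18, 222] [0.5345 0.2935]
70 [204, 101, 21, 16, 278] [0.4463 0.2844]
70 [0, 177, 16, 8, 102] [0.2117 0.2292]
```

>>> send_rows([
  [[0,0.0033,-0.0193,0.026,0],[0,0.0033,-0.0193,0.026,0],[0,0.0033,-0.0193,0.026,0],[0,0.0033,-0.0192,0.026,0],[0,0.0033,-0.0192,0.026,0]],
])

```text
time: 32.65
ee_pos: [0.5346, 0.2947, 0.1187]
eef_rot: [-180.0, -0.0, -4.6]
wrist_force: [0.3, 0.4, -0.7]
grip_width: 0.5
```

>>> send_rows([
  [[0,0,0,0,0],[0,0,0,0,0],[0,0,0,0.03,0],[0,0,0,0.02,0],[0,0,0,0.0103,0]],
])

```text
time: 33.07
ee_pos: [0.5337, 0.2931, 0.0589]
eef_rot: [179.9, 0.0, -4.6]
wrist_force: [0.2, -0.7, 0.5]
grip_width: 0.499
```

>>> send_rows([
  [[0,0,0,0,0],[0,0,0,0,0],[1,0,0,0,0],[1,0,0,0,0],[1,0,0,0,0]],
])

```text
time: 33.48
ee_pos: [0.5357, 0.2953, 0.0614]
eef_rot: [-179.9, -0.2, -4.5]
wrist_force: [0.1, -0.4, 4.5]
grip_width: 0.163
```

>>> send_rows([
  [[1,0,0,0,0],[1,0,0,0,0],[1,0,0,0,0],[1,0,0,0,0],[1,0,0,0,0]],
])

```text
time: 33.9
ee_pos: [0.5357, 0.2953, 0.0614]
eef_rot: [-179.9, -0.2, -4.5]
wrist_force: [1.8, -0.4, 6.4]
grip_width: 0.163
```

```bash
python3 - <<'E'
from h import *
toolshift(.6189,.0032,.12,-4.46)
E
```

```text
pos [0.5357 0.2953 0.0614] yaw -4.5 t 33.9 F [ 1.8 -0.4  6.4] qd 0.15 w 0.163
tool x 0.1058 y 0.2847 z -0.0586 turn -0.04
```

>>> send_rows([
  [[1,0,0,-0.005,0],[1,0,0,-0.015,0],[1,0,0,-0.02,0],[1,0,0,-0.02,0],[1,0,0,-0.002,0]],
])

```text
time: 34.32
ee_pos: [0.5358, 0.2958, 0.125]
eef_rot: [-179.8, -0.3, -4.5]
wrist_force: [1.2, 0.5, -1.4]
grip_width: 0.163
```

>>> send_rows([
  [[1,0.0106,0.0285,0,0],[1,0.0106,0.0285,0,0],[1,0.0106,0.0285,0,0],[1,0.0106,0.0285,0,0],[1,0.0106,0.0285,0,0]],
])

```text
time: 34.73
ee_pos: [0.5751, 0.1471, 0.1203]
eef_rot: [180.0, 0.1, -4.5]
wrist_force: [-0.1, 0.8, -1.3]
grip_width: 0.161
```

>>> send_rows([
  [[1,0.0106,0.0285,0,0],[1,0.0106,0.0285,0,0],[1,0.0106,0.0285,0,0],[1,0.0106,0.0285,0,0],[1,0.0106,0.0285,0,0]],
])

```text
time: 35.15
ee_pos: [0.6168, 0.0009, 0.1202]
eef_rot: [-180.0, 0.1, -4.5]
wrist_force: [-0.4, -1.4, -1.0]
grip_width: 0.161
```

>>> send_rows([
  [[1,0,0,0.01,0],[1,0,0,0.01,0],[1,0,0,0,0],[1,0,0,0,0],[1,0,0,0,0]],
])

```text
time: 35.57
ee_pos: [0.6166, 0.0035, 0.1009]
eef_rot: [-180.0, 0.1, -4.4]
wrist_force: [-0.0, -0.2, -1.1]
grip_width: 0.16
```

```bash
cat >> h.py <<'E'
def rail(y): return .6121+.0777*(y-.097), -.0845+.997*(y-.097)
E
python3 - <<'E'
from h import *
s=read_state(); y=.097+(s["ee_pos"][1]+.0845)/.997; print("rail y",y); x,w=rail(y)
toolshift(x,w,.088,-4.46)
E
```

```text
rail y 0.1852264619855728
pos [0.6166 0.0035 0.1009] yaw -4.4 t 35.6 F [-0.  -0.2 -1.1] qd 1.04 w 0.16
tool x 0.0023 y -0.0002 z 0.0129 turn 0.06
```

>>> send_rows([
  [[1,0.0023,0,0.007,0],[1,0,0,0.006,0],[1,0,0,0,0],[1,0,0.015,0,0],[1,0,0.015,0,0]],
])

```text
time: 35.98
ee_pos: [0.6172, -0.028, 0.0883]
eef_rot: [180.0, 0.0, -4.4]
wrist_force: [1.5, -0.4, -1.6]
grip_width: 0.162
```

>>> send_rows([
  [[1,0,0.01,0,0],[1,0,0.01,0,0],[1,0,0.01,0,0],[1,0,0.01,0,0],[1,0,0,0,0]],
])

```text
time: 36.4
ee_pos: [0.6141, -0.0703, 0.0886]
eef_rot: [179.9, -0.0, -4.7]
wrist_force: [0.3, 0.4, -1.6]
grip_width: 0.165
```

>>> send_rows([
  [[1,0,0.018,0,0],[1,0,0.018,0,0],[1,0,0.018,0,0],[1,0,0.018,0,0],[1,0,0.018,0,0]],
])

```text
time: 36.82
ee_pos: [0.6071, -0.158, 0.0884]
eef_rot: [-180.0, -0.0, -4.5]
wrist_force: [0.1, -0.1, -0.9]
grip_width: 0.163
```

>>> send_rows([
  [[1,0,0.018,0,0],[1,0,0.015,0,0],[1,0,0.015,0,0],[1,0,0.005,0,0],[1,0,0,0,0]],
])

```text
time: 37.23
ee_pos: [0.6029, -0.2115, 0.0883]
eef_rot: [-180.0, -0.0, -4.6]
wrist_force: [-0.3, -0.2, -1.4]
grip_width: 0.16
```

```bash
python3 - <<'E'
from h import *
toolshift(*rail(-.046),.0844,-4.46); print(read_state()["moment"])
E
```

```text
pos [ 0.6029 -0.2115  0.0883] yaw -4.59 t 37.2 F [-0.3 -0.2 -1.4] qd 1.59 w 0.16
tool x -0.0007 y 0.0157 z 0.0039 turn -0.13
[ 0.08240819  0.03541856 -0.03385246]
```

>>> send_rows([
  [[1,0,0.004,0,0],[1,0,0.004,0,0],[1,0,0.003,0,0],[1,0,0,0,0],[1,0,0,0,0]],
])

```text
time: 37.65
ee_pos: [0.6022, -0.221, 0.0884]
eef_rot: [-180.0, -0.0, -4.5]
wrist_force: [-0.2, -0.4, -1.9]
grip_width: 0.162
```

>>> send_rows([
  [[1,0,0.001,0,0],[1,0,0.001,0,0],[1,0,0,0,0],[1,0,0,0,0],[1,0,0,0,0]],
])

```text
time: 38.07
ee_pos: [0.602, -0.2232, 0.0884]
eef_rot: [-180.0, 0.0, -4.5]
wrist_force: [-0.4, 0.5, -0.5]
grip_width: 0.158
```

>>> send_rows([
  [[1,0,0.001,0,0],[1,0,0.001,0,0],[1,0,0,0,0],[1,0,0,0,0],[1,0,0,0,0]],
])

```text
time: 38.48
ee_pos: [0.6018, -0.2251, 0.0884]
eef_rot: [-180.0, 0.0, -4.5]
wrist_force: [0.1, 1.7, -1.3]
grip_width: 0.166
```

>>> send_rows([
  [[1,0,0.001,0,0],[1,0,0.001,0,0],[1,0,0,0,0],[1,0,0,0,0],[1,0,0,0,0]],
])

```text
time: 38.9
ee_pos: [0.6018, -0.2265, 0.0886]
eef_rot: [-179.9, -0.0, -4.5]
wrist_force: [-0.5, 5.5, 1.2]
grip_width: 0.159
```

>>> send_rows([
  [[1,0,0.0005,0.002,0],[1,0,0,0.0015,0],[1,0,0,0.001,0],[1,0,0,0,0],[1,0,0,0,0]],
])

```text
time: 39.32
ee_pos: [0.6022, -0.2267, 0.0845]
eef_rot: [-179.9, -0.1, -4.5]
wrist_force: [0.9, 6.2, 1.9]
grip_width: 0.158
```

>>> send_rows([
  [[0.2,0,0,0,0],[0.2,0,0,0,0],[0.2,0,0,0,0],[0.2,0,0,0,0],[0.2,0,0,-0.01,0]],
])

```text
time: 39.73
ee_pos: [0.6, -0.2278, 0.0922]
eef_rot: [-180.0, 0.2, -4.5]
wrist_force: [-0.2, 0.0, -0.6]
grip_width: 0.397
```

>>> send_rows([
  [[0.2,0,0,-0.03,0],[0.2,0,0,-0.035,0],[0.2,0,0,-0.035,0],[0,0,0,-0.035,0],[0,0,0,-0.02,0]],
])

```text
time: 40.15
ee_pos: [0.6028, -0.2286, 0.2544]
eef_rot: [179.9, -0.4, -4.5]
wrist_force: [1.4, -0.6, 0.7]
grip_width: 0.501
```

>>> send_rows([
  [[0,0,0,0,0],[0,0,0,0,0],[0,0,0,0,0],[0,0,0,0,0],[0,0,0,0,0]],
])

```text
time: 40.57
ee_pos: [0.6006, -0.2275, 0.2471]
eef_rot: [-180.0, 0.2, -4.5]
wrist_force: [-0.2, 1.1, 0.3]
grip_width: 0.499
```

```bash
python3 - <<'E'
from h import *
toolshift(.51,.20,.25,-4.46)
cans(.028); blobs(); print(rail(-.092),rail(-.046))
E
```

```text
pos [ 0.6006 -0.2275  0.2471] yaw -4.5 t 40.6 F [-0.2  1.1  0.3] qd 0.29 w 0.499
tool x -0.1239 y -0.4190 z -0.0029 turn -0.04
[272. 204. 292. 248.] 0.79 pot-collar mid@ [ 0.5946 -0.2774]
[270. 159. 298. 205.] 0.6 pot-collar mid@ [ 0.6014 -0.2251]
70 [81, 82, 15, 13, 104] [ 0.4154 -0.1128]
70 [0, 91, 10, 30, 139] [ 0.3245 -0.1246]
70 [115, 181, 17, 14, 125] [ 0.4261 -0.2143]
70 [278, 182, 13, 21, 231] [ 0.6004 -0.2337]
(0.5974147, -0.272933) (0.6009888999999999, -0.22707100000000002)
```

Two are hanging side by side. Going back for the third.

>>> send_rows([
  [[0,-0.0083,-0.028,0,0],[0,-0.0083,-0.028,0,0],[0,-0.0083,-0.028,0,0],[0,-0.0083,-0.028,0,0],[0,-0.0083,-0.028,0,0]],
])

```text
time: 41.08
ee_pos: [0.5704, -0.0838, 0.2482]
eef_rot: [-180.0, 0.1, -4.5]
wrist_force: [0.2, 0.4, -0.3]
grip_width: 0.499
```

>>> send_rows([
  [[0,-0.0083,-0.028,0,0],[0,-0.0083,-0.028,0,0],[0,-0.0083,-0.028,0,0],[0,-0.0083,-0.028,0,0],[0,-0.0083,-0.028,0,0]],
])

```text
time: 41.5
ee_pos: [0.54, 0.0591, 0.2484]
eef_rot: [180.0, 0.1, -4.5]
wrist_force: [0.9, -0.3, 0.7]
grip_width: 0.501
```

>>> send_rows([
  [[0,-0.0083,-0.028,0,0],[0,-0.0083,-0.028,0,0],[0,-0.0083,-0.028,0,0],[0,-0.0083,-0.028,0,0],[0,-0.0083,-0.028,0,0]],
])

```text
time: 41.92
ee_pos: [0.5096, 0.2019, 0.2484]
eef_rot: [180.0, 0.0, -4.5]
wrist_force: [0.1, -0.5, 0.7]
grip_width: 0.502
```

>>> send_rows([
  [[0,0,0,0,0],[0,0,0,0,0],[0,0,0,0,0],[0,0,0,0,0],[0,0,0,0,0]],
])

```text
time: 42.33
ee_pos: [0.5106, 0.1996, 0.2488]
eef_rot: [180.0, 0.0, -4.6]
wrist_force: [-1.1, -1.0, 0.1]
grip_width: 0.5
```

```bash
python3 - <<'E'
from h import *
toolshift(.4470,.2840,.058,-4.46)
cans(); blobs()
E
```

```text
pos [0.5106 0.1996 0.2488] yaw -4.59 t 42.3 F [-1.1 -1.   0.1] qd 0.22 w 0.5
tool x -0.0702 y -0.0790 z 0.1908 turn -0.13
50 [204, 103, 20, 14, 234] [0.4466 0.2844]
70 [203, 102, 22, 16, 281] [0.4465 0.2844]
70 [0, 177, 16, 9, 103] [0.2124 0.2299]
```

>>> send_rows([
  [[0,-0.014,-0.0158,0.026,0],[0,-0.014,-0.0158,0.026,0],[0,-0.014,-0.0158,0.026,0],[0,-0.014,-0.0158,0.026,0],[0,-0.0142,-0.0158,0.026,0]],
])

```text
time: 42.85
ee_pos: [0.4465, 0.2851, 0.1181]
eef_rot: [-180.0, -0.0, -4.6]
wrist_force: [-0.1, -0.1, 0.0]
grip_width: 0.501
```

>>> send_rows([
  [[0,0,0,0,0],[0,0,0,0,0],[0,0,0,0.03,0],[0,0,0,0.02,0],[0,0,0,0.0103,0]],
])

```text
time: 43.27
ee_pos: [0.4477, 0.284, 0.0582]
eef_rot: [180.0, -0.0, -4.6]
wrist_force: [-0.1, -0.4, -0.1]
grip_width: 0.499
```

>>> send_rows([
  [[0,0,0,0,0],[0,0,0,0,0],[1,0,0,0,0],[1,0,0,0,0],[1,0,0,0,0]],
])

```text
time: 43.68
ee_pos: [0.4484, 0.2856, 0.0604]
eef_rot: [-179.9, -0.2, -4.5]
wrist_force: [1.1, -0.9, 5.1]
grip_width: 0.165
```

>>> send_rows([
  [[1,0,0,0,0],[1,0,0,0,0],[1,0,0,0,0],[1,0,0,0,0],[1,0,0,0,0]],
])

```text
time: 44.1
ee_pos: [0.4484, 0.2857, 0.0605]
eef_rot: [-179.9, -0.2, -4.5]
wrist_force: [0.7, -1.7, 6.2]
grip_width: 0.161
```

```bash
python3 - <<'E'
from h import *
toolshift(*rail(.185),.12,-4.46)
E
```

```text
pos [0.4484 0.2857 0.0605] yaw -4.51 t 44.1 F [ 0.7 -1.7  6.2] qd 0.1 w 0.161
tool x 0.1922 y 0.2681 z -0.0595 turn -0.05
```

>>> send_rows([
  [[1,0,0,-0.005,0],[1,0,0,-0.015,0],[1,0,0,-0.02,0],[1,0,0,-0.02,0],[1,0,0,-0.002,0]],
])

```text
time: 44.52
ee_pos: [0.4485, 0.2863, 0.124]
eef_rot: [-179.8, -0.3, -4.5]
wrist_force: [0.5, -0.1, -0.9]
grip_width: 0.162
```

>>> send_rows([
  [[1,0.0192,0.0268,0,0],[1,0.0192,0.0268,0,0],[1,0.0192,0.0268,0,0],[1,0.0192,0.0268,0,0],[1,0.0192,0.0268,0,0]],
])

```text
time: 44.93
ee_pos: [0.5317, 0.1425, 0.1197]
eef_rot: [180.0, 0.1, -4.5]
wrist_force: [1.3, 0.1, -1.6]
grip_width: 0.163
```

>>> send_rows([
  [[1,0.0192,0.0268,0,0],[1,0.0192,0.0268,0,0],[1,0.0192,0.0268,0,0],[1,0.0192,0.0268,0,0],[1,0.0192,0.0268,0,0]],
])

```text
time: 45.35
ee_pos: [0.6169, 0.0013, 0.1195]
eef_rot: [-180.0, 0.1, -4.5]
wrist_force: [0.6, 0.7, -2.0]
grip_width: 0.162
```

>>> send_rows([
  [[1,0,0,0.01,0],[1,0,0,0.01,0],[1,0,0,0,0],[1,0,0,0,0],[1,0,0,0,0]],
])

```text
time: 45.77
ee_pos: [0.616, 0.0038, 0.1002]
eef_rot: [-180.0, 0.1, -4.4]
wrist_force: [0.6, 0.5, -1.5]
grip_width: 0.163
```

```bash
python3 - <<'E'
from h import *
s=read_state(); y=.097+(s["ee_pos"][1]+.0845)/.997; print("rail y",y)
toolshift(*rail(y),.087,-4.46)
E
```

```text
rail y 0.18560607052765954
pos [0.616  0.0038 0.1002] yaw -4.41 t 45.8 F [ 0.6  0.5 -1.5] qd 0.98 w 0.163
tool x 0.0030 y -0.0002 z 0.0132 turn 0.05
```

>>> send_rows([
  [[1,0.0027,0,0.007,0],[1,0,0,0.006,0],[1,0,0,0,0],[1,0,0.015,0,0],[1,0,0.015,0,0]],
])

```text
time: 46.18
ee_pos: [0.6172, -0.0275, 0.0875]
eef_rot: [180.0, 0.0, -4.4]
wrist_force: [-0.4, -1.0, -1.6]
grip_width: 0.163
```

>>> send_rows([
  [[1,0,0.01,0,0],[1,0,0.01,0,0],[1,0,0.01,0,0],[1,0,0.01,0,0],[1,0,0,0,0]],
])

```text
time: 46.6
ee_pos: [0.6141, -0.0698, 0.0878]
eef_rot: [179.9, -0.0, -4.7]
wrist_force: [0.2, 0.1, -1.2]
grip_width: 0.161
```

>>> send_rows([
  [[1,0,0.018,0,0],[1,0,0.018,0,0],[1,0,0.018,0,0],[1,0,0.018,0,0],[1,0,0.018,0,0]],
])

```text
time: 47.02
ee_pos: [0.6071, -0.1575, 0.0876]
eef_rot: [-180.0, -0.0, -4.5]
wrist_force: [-0.0, -1.2, -1.7]
grip_width: 0.161
```

>>> send_rows([
  [[1,0,0.008,0,0],[1,0,0.004,0,0],[1,0,0,0,0],[1,0,0,0,0],[1,0,0,0,0]],
])

```text
time: 47.43
ee_pos: [0.6063, -0.1679, 0.0876]
eef_rot: [-180.0, 0.0, -4.4]
wrist_force: [0.2, 1.0, -0.9]
grip_width: 0.158
```

```bash
python3 - <<'E'
from h import *
toolshift(*rail(0),.0835,-4.46)
E
```

```text
pos [ 0.6063 -0.1679  0.0876] yaw -4.44 t 47.4 F [ 0.2  1.  -0.9] qd 0.28 w 0.158
tool x -0.0007 y 0.0134 z 0.0041 turn 0.02
```

>>> send_rows([
  [[1,0,0.004,0,0],[1,0,0.004,0,0],[1,0,0.002,0,0],[1,0,0,0,0],[1,0,0,0,0]],
])

```text
time: 47.85
ee_pos: [0.6054, -0.179, 0.0876]
eef_rot: [-180.0, 0.0, -4.5]
wrist_force: [0.1, -0.2, -1.9]
grip_width: 0.162
```

>>> send_rows([
  [[1,0,0.001,0,0],[1,0,0.001,0,0],[1,0,0,0,0],[1,0,0,0,0],[1,0,0,0,0]],
])

```text
time: 48.27
ee_pos: [0.6053, -0.1806, 0.0876]
eef_rot: [-180.0, 0.0, -4.5]
wrist_force: [1.0, 1.7, -1.7]
grip_width: 0.157
```

>>> send_rows([
  [[1,0,0.001,0,0],[1,0,0.001,0,0],[1,0,0,0,0],[1,0,0,0,0],[1,0,0,0,0]],
])

```text
time: 48.68
ee_pos: [0.6052, -0.1819, 0.0877]
eef_rot: [-179.9, -0.0, -4.5]
wrist_force: [0.7, 5.9, -0.4]
grip_width: 0.163
```

Contact at 6 N. Lowering, releasing, rising, and heading for the key.

>>> send_rows([
  [[1,0,0.0005,0.002,0],[1,0,0,0.0015,0],[1,0,0,0.001,0],[1,0,0,0,0],[1,0,0,0,0]],
])

```text
time: 49.1
ee_pos: [0.6056, -0.1819, 0.0837]
eef_rot: [-179.8, -0.1, -4.4]
wrist_force: [0.1, 6.7, 1.7]
grip_width: 0.159
```

>>> send_rows([
  [[0.2,0,0,0,0],[0.2,0,0,0,0],[0.2,0,0,0,0],[0.2,0,0,0,0],[0.2,0,0,-0.01,0]],
])

```text
time: 49.52
ee_pos: [0.6036, -0.1835, 0.0916]
eef_rot: [180.0, 0.2, -4.5]
wrist_force: [-1.0, 0.1, -0.7]
grip_width: 0.396
```

>>> send_rows([
  [[0.2,0,0,-0.03,0],[0.2,0,0,-0.035,0],[0.2,0,0,-0.035,0],[0,0,0,-0.035,3.8],[0,0,0,-0.02,3.8]],
])

```text
time: 49.93
ee_pos: [0.6064, -0.1842, 0.2537]
eef_rot: [179.9, -0.4, -12.3]
wrist_force: [1.4, -0.0, 0.1]
grip_width: 0.497
```

>>> send_rows([
  [[-0.3,0,0,0,0],[-0.3,0,0,0,0],[-0.3,0,0,0,0],[-0.3,0,0,0,0],[-0.3,0,0,0,0]],
])

```text
time: 50.35
ee_pos: [0.6041, -0.1832, 0.2464]
eef_rot: [-180.0, 0.2, -12.1]
wrist_force: [-0.6, -0.0, 0.0]
grip_width: 0.649
```

```bash
python3 - <<'E'
from h import *
toolshift(.6866,-.0846,.103,-12.1)
cans(.028); blobs(); print([rail(y) for y in(-.092,-.046,0)])
E
```

```text
pos [ 0.6041 -0.1832  0.2464] yaw -12.08 t 50.4 F [-0.6 -0.   0. ] qd 0.38 w 0.649
tool x 0.0600 y -0.1137 z 0.1434 turn 0.02
[271. 157. 298. 207.] 0.8 pot-collar mid@ [ 0.605 -0.181]
[286. 245. 301. 286.] 0.64 pot-collar mid@ [ 0.5944 -0.2852]
[278. 203. 298. 243.] 0.56 pot-collar mid@ [ 0.5989 -0.2297]
70 [102, 123, 32, 32, 339] [ 0.4472 -0.097 ]
70 [89, 145, 13, 15, 115] [ 0.4189 -0.1059]
70 [278, 181, 13, 21, 230] [ 0.6031 -0.1881]
70 [141, 202, 33, 28, 446] [ 0.4568 -0.189 ]
[(0.5974147, -0.272933), (0.6009888999999999, -0.22707100000000002), (0.6045631, -0.181209)]
```

All three hang in place at about the 23, 69 and 115 mm positions. Regripping the key at the pose where I released it.

>>> send_rows([
  [[-0.3,0.012,-0.0228,0,0],[-0.3,0.012,-0.0228,0,0],[-0.3,0.012,-0.0227,0,0],[-0.3,0.012,-0.0227,0,0],[-0.3,0.012,-0.0227,0,0]],
])

```text
time: 50.87
ee_pos: [0.6879, -0.0839, 0.2474]
eef_rot: [180.0, 0.1, -12.1]
wrist_force: [0.9, 0.6, -0.4]
grip_width: 0.65
```

>>> send_rows([
  [[-0.3,0,0,0.03,0],[-0.3,0,0,0.03,0],[-0.3,0,0,0.02,0],[-0.3,0,0,0,0],[-0.3,0,0,0,0]],
])

```text
time: 51.28
ee_pos: [0.6862, -0.0846, 0.1664]
eef_rot: [180.0, 0.2, -12.1]
wrist_force: [0.4, -0.3, 0.7]
grip_width: 0.649
```

```bash
python3 - <<'E'
from h import *
toolshift(.6866,-.0846,.103,-12.1)
i=camera_info("wrist"); im=camera("wrist"); cv2.imwrite("pics/w12.png",cv2.cvtColor(im,cv2.COLOR_RGB2BGR)); np.savez("pics/w12.npz",**i)
print([(np.round(d["box"]),round(d["score"],2)) for q in("key","lock") for d in boxes_of("wrist",q)])
P=lambda p:w2p(i,p).round(1)
print(P((.6869,-.0903,.134)),P((.6869,-.0903,.104)))
g=cv2.cvtColor(im,cv2.COLOR_RGB2GRAY)[180:330,230:340]; k=((g<60)*255).astype(np.uint8); n,l,st,ce=cv2.connectedComponentsWithStats(k)
for j in range(1,n):
    if st[j][4]>150:
        r=cv2.minAreaRect(np.argwhere(l==j)[:,::-1].astype(np.float32)); print(st[j]+[230,180,0,0,0],(ce[j]+[230,180]).round(1),r)
E
```

```text
pos [ 0.6862 -0.0846  0.1664] yaw -12.09 t 51.3 F [ 0.4 -0.3  0.7] qd 3.86 w 0.649
tool x 0.0004 y -0.0001 z 0.0634 turn 0.01
[(array([ 44., 306., 101., 362.]), 0.66), (array([271., 206., 305., 259.]), 0.58), (array([250.,  72., 318., 248.]), 0.95)]
[287.3 239.3] [286.8 223.7]
[282 206  12  51 539] [288.  230.9] ((57.5, 51.0), (50.0, 11.0), 90.0)
```

>>> send_rows([
  [[-0.3,0.0022,0,0.02,0],[-0.3,0,0,0.02,0],[-0.3,0,0,0.014,0],[-0.3,0,0,0.009,0],[-0.3,0,0,0,0]],
])

```text
time: 51.85
ee_pos: [0.6892, -0.0853, 0.1044]
eef_rot: [180.0, 0.1, -12.1]
wrist_force: [-0.1, -0.4, -0.4]
grip_width: 0.651
```

>>> send_rows([
  [[-0.3,0,0,0,0],[-0.3,0,0,0,0],[1,0,0,0,0],[1,0,0,0,0],[1,0,0,0,0]],
])

```text
time: 52.27
ee_pos: [0.6903, -0.0853, 0.106]
eef_rot: [-180.0, -0.1, -12.1]
wrist_force: [0.2, 0.1, 0.2]
grip_width: 0.234
```

>>> send_rows([
  [[1,0,0,0,0],[1,0,0,0,0],[1,0,0,0,0],[1,0,0,0,0],[1,0,0,0,0]],
])

```text
time: 52.68
ee_pos: [0.6899, -0.0852, 0.1058]
eef_rot: [-180.0, -0.0, -12.1]
wrist_force: [-1.6, 0.8, 6.1]
grip_width: 0.096
```

```bash
python3 - <<'E'
from h import *
toolshift(.6866,-.0846,.103,-12.1); print(read_state()["moment"])
E
```

```text
pos [ 0.6899 -0.0852  0.1058] yaw -12.09 t 52.7 F [-1.6  0.8  6.1] qd 0.08 w 0.096
tool x -0.0033 y 0.0001 z 0.0028 turn 0.01
[0.07269288 0.35430699 0.04522936]
```

Regripped, 2.8 mm higher on the bow. Turning back counter-clockwise about the key's axis.

>>> send_rows([
  [[1,-0.0006,0,0,-6],[1,-0.0006,0,0,-6],[1,-0.0006,0,0,-6],[1,-0.0006,0,0,-6],[1,-0.0006,0,0,-6]],
])

```text
time: 53.1
ee_pos: [0.6873, -0.086, 0.1059]
eef_rot: [179.9, -0.1, 18.1]
wrist_force: [-0.9, -1.7, 5.3]
grip_width: 0.1
```

>>> send_rows([
  [[1,-0.0006,0,0,-6],[1,-0.0006,0,0,-6],[1,-0.0006,0,0,-6],[1,-0.0006,0,0,-6],[1,-0.0006,0,0,-6]],
])

```text
time: 53.52
ee_pos: [0.685, -0.0873, 0.1059]
eef_rot: [179.9, -0.0, 48.1]
wrist_force: [-0.2, -0.6, 4.2]
grip_width: 0.099
```

>>> send_rows([
  [[1,-0.0006,0,0,-6],[1,-0.0006,0,0,-6],[1,-0.0006,0,0,-6],[1,-0.0006,0,0,-6],[1,-0.0006,0,0,-6]],
])

```text
time: 53.93
ee_pos: [0.6837, -0.0897, 0.1059]
eef_rot: [179.9, 0.0, 78.2]
wrist_force: [0.4, 0.1, 4.2]
grip_width: 0.096
```

>>> send_rows([
  [[1,-0.0006,0,0,-6],[1,0,0,0,0],[1,0,0,0,0],[1,0,0,0,0],[1,0,0,0,0]],
])

```text
time: 54.35
ee_pos: [0.6836, -0.0902, 0.1058]
eef_rot: [179.9, 0.0, 83.8]
wrist_force: [0.4, -0.6, 5.0]
grip_width: 0.1
```

```bash
cat >> h.py <<'E'
def arm(tag):
    i=camera_info("wrist"); im=camera("wrist"); cv2.imwrite(f"pics/{tag}.png",cv2.cvtColor(im,cv2.COLOR_RGB2BGR)); np.savez(f"pics/{tag}.npz",**i)
    g=cv2.cvtColor(im,cv2.COLOR_RGB2GRAY)
    print([(np.round(d["box"]),round(d["score"],2)) for d in boxes_of("wrist","lock")][:2])
    # tip on circle r=.108 about the axis at z=.091, angle from shut (clockwise +): local contrast of a 9 mm wide bar
    L=np.array([.6869,-.0903]); res=[]
    for a in np.arange(-20,31,1.):
        d=np.radians(175.54-a); e=np.array([np.cos(d),np.sin(d)]); n=np.array([-e[1],e[0]]); S=lambda r,k:g[tuple(np.clip(np.round(w2p(i,[*(L+e*r+n*k),.091])[::-1]).astype(int),0,[419,559]))].astype(float)
        rr=np.arange(.035,.11,.002)
        res.append((np.mean([S(r,0) for r in rr]), np.mean([abs(S(r,.007)-S(r,0))+abs(S(r,-.007)-S(r,0)) for r in rr])))
    for a,q in zip(np.arange(-20,31,1.),res):
        if a%2==0: print(int(a),[round(v) for v in q],end=" ")
E
python3 - <<'E'
from h import *
toolshift(.6814,-.0893,.103,90); print(read_state()["moment"])
arm("a1")
E
```

```text
pos [ 0.6836 -0.0902  0.1058] yaw 83.76 t 54.4 F [ 0.4 -0.6  5. ] qd 0.07 w 0.1
tool x 0.0007 y -0.0023 z 0.0028 turn -6.24
[-0.1453665  -0.13062716 -0.04572237]
[(array([247.,  57., 336., 268.]), 0.57)]
-20 [174, 23] -18 [175, 16] -16 [176, 15] -14 [176, 16] -12 [177, 15] -10 [177, 12] -8 [176, 9] -6 [177, 9] -4 [177, 8] -2 [178, 6] 0 [178, 7] 2 [178, 8] 4 [178, 13] 6 [174, 30] 8 [171, 32] 10 [181, 50] 12 [187, 57] 14 [183, 50] 16 [153, 67] 18 [151, 75] 20 [151, 71] 22 [155, 47] 24 [155, 57] 26 [168, 48] 28 [172, 47] 30 [175, 26]
```

The arm now shows at about 12° open, with the key leading by the play. Turning another 11°.

>>> send_rows([
  [[1,-0.0006,0,0,-6],[1,-0.0005,0,0,-5],[1,0,0,0,0],[1,0,0,0,0],[1,0,0,0,0]],
])

```text
time: 54.87
ee_pos: [0.6835, -0.0912, 0.1058]
eef_rot: [179.9, 0.0, 94.8]
wrist_force: [0.4, -0.8, 5.6]
grip_width: 0.1
```

```bash
python3 - <<'E'
from h import *
toolshift(.6814,-.0893,.103,90); print(read_state()["moment"])
arm("a2")
i=dict(np.load("pics/a2.npz")); g=cv2.imread("pics/a2.png",0)
for r in (.05,.06,.07,.08,.09,.10):   # across-arm profile at distance r along rail -x
    c=np.array([.6869,-.0903])-r*np.array([.997,-.0777]); n=np.array([.0777,.997])
    print("\n",r,[int(g[tuple(np.round(w2p(i,[*(c+n*k*.001),.091])[::-1]).astype(int))]) for k in range(-30,31,2)])
E
```

```text
pos [ 0.6835 -0.0912  0.1058] yaw 94.76 t 54.9 F [ 0.4 -0.8  5.6] qd 0.08 w 0.1
tool x 0.0021 y -0.0019 z 0.0028 turn 4.76
[ 0.01381485 -0.16023097 -0.02782722]
[(array([244.,  56., 336., 264.]), 0.56)]
-20 [173, 22] -18 [173, 18] -16 [174, 18] -14 [175, 18] -12 [174, 17] -10 [176, 15] -8 [176, 12] -6 [174, 24] -4 [171, 28] -2 [175, 34] 0 [188, 53] 2 [188, 46] 4 [180, 39] 6 [153, 69] 8 [160, 61] 10 [170, 54] 12 [172, 34] 14 [172, 38] 16 [171, 40] 18 [169, 41] 20 [170, 34] 22 [171, 42] 24 [173, 33] 26 [177, 27] 28 [178, 25] 30 [175, 17] 
 0.05 [189, 190, 189, 190, 191, 190, 190, 190, 191, 190, 190, 190, 191, 164, 182, 186, 184, 180, 134, 175, 189, 190, 188, 188, 190, 192, 184, 186, 190, 186, 187]

 0.06 [188, 188, 188, 188, 189, 188, 189, 189, 189, 189, 189, 189, 189, 175, 178, 188, 186, 182, 153, 121, 191, 190, 191, 191, 191, 188, 192, 193, 189, 187, 189]

 0.07 [151, 152, 151, 149, 151, 152, 152, 151, 153, 152, 152, 152, 150, 150, 166, 188, 187, 182, 169, 129, 101, 99, 101, 110, 152, 153, 153, 146, 165, 181, 180]

 0.08 [99, 100, 99, 100, 100, 100, 100, 99, 100, 100, 100, 100, 100, 100, 144, 189, 187, 183, 170, 108, 101, 101, 101, 100, 101, 100, 100, 100, 110, 116, 115]

 0.09 [189, 190, 189, 190, 189, 189, 191, 190, 190, 191, 190, 190, 191, 191, 156, 187, 188, 184, 179, 138, 188, 190, 191, 190, 190, 189, 190, 193, 190, 185, 189]

 0.1 [189, 189, 189, 190, 190, 189, 190, 191, 191, 191, 190, 191, 191, 191, 162, 185, 190, 188, 182, 136, 128, 188, 192, 215, 222, 201, 187, 188, 192, 188, 190]
```

The arm now lies within about 2° of straight across. One more small step.

>>> send_rows([
  [[1,-0.0001,0,0,-2],[1,0,0,0,0],[1,0,0,0,0],[1,0,0,0,0],[1,0,0,0,0]],
])

```text
time: 55.38
ee_pos: [0.6835, -0.0914, 0.1058]
eef_rot: [179.9, 0.1, 96.8]
wrist_force: [0.8, -0.8, 4.3]
grip_width: 0.096
```

```bash
python3 - <<'E'
from h import *
toolshift(.6814,-.0893,.103,90); print(read_state()["moment"])
i=camera_info("wrist"); im=camera("wrist"); cv2.imwrite("pics/a3.png",cv2.cvtColor(im,cv2.COLOR_RGB2BGR)); g=cv2.cvtColor(im,cv2.COLOR_RGB2GRAY).astype(np.float32)
C=[]
for r in np.arange(.045,.104,.004):
    c=np.array([.6869,-.0903])-r*np.array([.997,-.0777]); n=np.array([.0777,.997]); k=np.arange(-12,14,.5)
    uv=np.array([w2p(i,[*(c+n*q*.001),.091]) for q in k],np.float32); p=cv2.remap(g,uv[:,:1].copy(),uv[:,1:].copy(),cv2.INTER_LINEAR)[:,0]
    L=k[np.argmax(np.abs(np.diff(p))*(k[:-1]<1))]; R=k[np.argmax(np.abs(np.diff(p))*(k[:-1]>3))]; C.append((r*1000,L,R)); 
C=np.array(C); print(C.round(1).tolist())
for col in (1,2): 
    q=np.polyfit(C[:,0],C[:,col],1); print("edge slope deg",np.degrees(np.arctan(q[0])))
E
```

```text
pos [ 0.6835 -0.0914  0.1058] yaw 96.75 t 55.4 F [ 0.8 -0.8  4.3] qd 0.09 w 0.096
tool x 0.0023 y -0.0019 z 0.0028 turn 6.75
[-0.09144879 -0.14516698 -0.02617077]
[[45.0, -5.5, 5.5], [49.0, -6.0, 5.5], [53.0, -6.0, 5.0], [57.0, -5.5, 6.5], [61.0, -5.5, 6.0], [65.0, -5.5, 6.0], [69.0, -4.5, 4.0], [73.0, -4.5, 5.5], [77.0, -5.0, 4.5], [81.0, -4.5, 5.0], [85.0, -5.0, 6.5], [89.0, -5.5, 6.0], [93.0, -5.0, 6.0], [97.0, -5.0, 5.5], [101.0, -4.0, 7.0]]
edge slope deg 1.2531453191430117
edge slope deg 0.6905853274907899
```

The arm lies straight across within about 1°. Centring the key in its play, drawing it out and rising.

>>> send_rows([
  [[1,0.0004,0,0,4.5],[1,0.0004,0,0,4.5],[1,0,0,0,0],[1,0,0,-0.004,0],[1,0,0,-0.006,0]],
])

```text
time: 55.85
ee_pos: [0.6823, -0.0901, 0.1139]
eef_rot: [-179.9, -0.0, 87.8]
wrist_force: [2.3, -0.5, -2.0]
grip_width: 0.095
```

>>> send_rows([
  [[1,0,0,-0.007,0],[1,0,0,-0.008,0],[1,0,0,-0.02,0],[1,0,0,-0.03,0],[1,0,0,-0.025,0]],
])

```text
time: 56.27
ee_pos: [0.6812, -0.0901, 0.2065]
eef_rot: [-179.9, -0.0, 87.9]
wrist_force: [0.5, -0.4, -0.5]
grip_width: 0.096
```

>>> send_rows([
  [[1,0,0,0,-5.4],[1,0,0,0,-5.4],[1,0,0,0,-5.4],[1,0,0,0,-5.4],[1,0,0,0,-5.5]],
])

```text
time: 56.68
ee_pos: [0.6816, -0.0901, 0.2056]
eef_rot: [-179.9, -0.0, 115.3]
wrist_force: [0.7, 0.1, -0.5]
grip_width: 0.094
```

```bash
python3 - <<'E'
from h import *
toolshift(.3964,-.2248,.0413,114.93)
t=camera("top"); cv2.imwrite("pics/t11.png",cv2.cvtColor(t,cv2.COLOR_RGB2BGR)); print([(np.round(d["box"]),round(d["score"],2)) for d in boxes_of("top","lock")])
print([(np.round(d["box"]),round(d["score"],2)) for d in boxes_of("top","canister_0")])
E
```

```text
pos [ 0.6816 -0.0901  0.2056] yaw 115.25 t 56.7 F [ 0.7  0.1 -0.5] qd 65.44 w 0.094
tool x -0.0001 y -0.3154 z 0.1643 turn 0.32
[]
[(array([362., 198., 377., 208.]), 0.64)]
```

>>> send_rows([
  [[1,0,-0.0315,0,0],[1,0,-0.0315,0,0],[1,0,-0.0315,0,0],[1,0,-0.0315,0,0],[1,0,-0.0315,0,0]],
])

```text
time: 57.25
ee_pos: [0.5379, -0.1571, 0.2052]
eef_rot: [-180.0, -0.0, 114.9]
wrist_force: [0.0, -0.5, -0.8]
grip_width: 0.094
```

>>> send_rows([
  [[1,0,-0.0315,0,0],[1,0,-0.0315,0,0],[1,0,-0.0315,0,0],[1,0,-0.0315,0,0],[1,0,-0.0315,0,0]],
])

```text
time: 57.67
ee_pos: [0.3952, -0.2236, 0.2055]
eef_rot: [-180.0, 0.0, 114.9]
wrist_force: [0.5, -0.7, -0.7]
grip_width: 0.098
```

>>> send_rows([
  [[1,0,0,0.03,0],[1,0,0,0.03,0],[1,0,0,0.03,0],[1,0,0,0,0],[1,0,0,0,0]],
])

```text
time: 58.08
ee_pos: [0.3953, -0.2225, 0.1145]
eef_rot: [-179.9, -0.2, 114.9]
wrist_force: [0.4, -1.0, 0.2]
grip_width: 0.093
```

>>> send_rows([
  [[1,0,0,0.02,0],[1,0,0,0,0],[1,0,0,0,0],[1,0,0,0,0],[1,0,0,0,0]],
])

```text
time: 58.5
ee_pos: [0.3982, -0.2239, 0.0967]
eef_rot: [179.9, 0.1, 115.0]
wrist_force: [-0.9, 0.3, -0.8]
grip_width: 0.096
```

```bash
python3 - <<'E'
from h import *
toolshift(.3964,-.2248,.0413,114.93)
E
```

```text
pos [ 0.3982 -0.2239  0.0967] yaw 115.0 t 58.5 F [-0.9  0.3 -0.8] qd 0.44 w 0.096
tool x -0.0000 y -0.0020 z 0.0554 turn 0.07
```

>>> send_rows([
  [[1,0,-0.002,0,0],[1,0,0,0.015,0],[1,0,0,0.013,0],[1,0,0,0,0],[1,0,0,0,0]],
])

```text
time: 58.92
ee_pos: [0.3946, -0.224, 0.0672]
eef_rot: [-180.0, -0.1, 115.0]
wrist_force: [-0.6, -0.6, -0.2]
grip_width: 0.1
```

>>> send_rows([
  [[1,0,0,0.003,0],[1,0,0,0.003,0],[1,0,0,0.003,0],[1,0,0,0,0],[1,0,0,0,0]],
])

```text
time: 59.33
ee_pos: [0.3951, -0.2242, 0.0581]
eef_rot: [-180.0, -0.0, 115.0]
wrist_force: [0.3, -0.3, -0.6]
grip_width: 0.094
```

```bash
python3 - <<'E'
from h import *
toolshift(.3964,-.2248,.0413,114.93)
E
```

```text
pos [ 0.3951 -0.2242  0.0581] yaw 115.0 t 59.3 F [ 0.3 -0.3 -0.6] qd 0.25 w 0.094
tool x -0.0011 y 0.0009 z 0.0168 turn 0.07
```

The blade is inside with no force. Going on down to contact.

>>> send_rows([
  [[1,-0.0008,0.0009,0.004,0],[1,0,0,0.004,0],[1,0,0,0.004,0],[1,0,0,0.002,0],[1,0,0,0,0]],
])

```text
time: 59.75
ee_pos: [0.3957, -0.2242, 0.0434]
eef_rot: [-179.9, -0.1, 115.0]
wrist_force: [-0.3, 0.2, -0.2]
grip_width: 0.097
```

>>> send_rows([
  [[1,0,0,0.001,0],[1,0,0,0.001,0],[1,0,0,0.001,0],[1,0,0,0,0],[1,0,0,0,0]],
])

```text
time: 60.17
ee_pos: [0.3965, -0.2247, 0.0414]
eef_rot: [180.0, 0.0, 115.0]
wrist_force: [-0.6, -0.5, 1.9]
grip_width: 0.098
```

Seated at the expected height (0.0414) with contact starting. A slight press, then release and clear off.

>>> send_rows([
  [[1,0,0,0.001,0],[1,0,0,0,0],[1,0,0,0,0],[0.2,0,0,0,0],[0.2,0,0,0,0]],
])

```text
time: 60.58
ee_pos: [0.3966, -0.2247, 0.0403]
eef_rot: [180.0, 0.0, 115.0]
wrist_force: [-1.0, -0.1, 0.4]
grip_width: 0.369
```

>>> send_rows([
  [[0.2,0,0,0,0],[0.2,0,0,0,0],[0.2,0,0,-0.01,0],[0.2,0,0,-0.02,0],[0.2,0,0,-0.03,0]],
])

```text
time: 61.0
ee_pos: [0.3941, -0.2233, 0.0985]
eef_rot: [-179.8, -0.3, 115.0]
wrist_force: [0.2, -0.2, -0.0]
grip_width: 0.401
```

>>> send_rows([
  [[0.2,0,0,-0.03,0],[0.2,0,-0.035,-0.03,0],[0.2,0,-0.035,-0.03,0],[0.2,0,-0.03,0,0],[0.2,0,0,0,0]],
])

```text
time: 61.42
ee_pos: [0.3087, -0.2655, 0.1858]
eef_rot: [-179.9, 0.1, 114.8]
wrist_force: [-0.0, 0.8, -0.6]
grip_width: 0.404
```

>>> send_rows([
  [[0,0,0,0,0],[0,0,0,0,0],[0,0,0,0,0],[0,0,0,0,0],[0,0,0,0,0]],
])

```text
time: 61.83
ee_pos: [0.3123, -0.2635, 0.1838]
eef_rot: [-180.0, -0.1, 115.1]
wrist_force: [0.3, 0.5, -0.7]
grip_width: 0.498
```

```bash
python3 - <<'E'
from h import *
toolshift(.3964,-.2248)
t=snap("top","t12"); s=snap("scene","s12")
for n,q in (("top","lock"),("top","canister_0"),("scene","canister_0"),("scene","key"),("top","timer"),("top","white_jar"),("top","small_flask_a"),("scene","lock")): print(n,q,[(np.round(d["box"]).astype(int).tolist(),round(d["score"],2)) for d in boxes_of(n,q)])
A=cv2.resize(s[150:350,160:430],(560,415),interpolation=cv2.INTER_CUBIC)
B=cv2.resize(t[150:235,275:390],(240,177),interpolation=cv2.INTER_CUBIC); B2=cv2.resize(s[265:325,240:310],(240,206),interpolation=cv2.INTER_CUBIC)
cv2.imwrite("pics/fin.png",np.hstack([A,cv2.copyMakeBorder(np.vstack([B,B2]),0,415-383,0,0,cv2.BORDER_CONSTANT)]))
E
```

```text
pos [ 0.3123 -0.2635  0.1838] yaw 115.08 t 61.8 F [ 0.3  0.5 -0.7] qd 0.19 w 0.498
tool x -0.0006 y 0.0926 z None turn None
top lock [([293, 162, 309, 209], 0.86)]
top canister_0 [([345, 194, 358, 203], 0.57), ([362, 198, 376, 207], 0.45)]
scene canister_0 [([352, 245, 368, 281], 0.82), ([323, 226, 340, 264], 0.55), ([337, 231, 361, 272], 0.5)]
scene key [([265, 284, 280, 307], 0.6)]
top timer [([245, 260, 269, 288], 0.86)]
top white_jar [([193, 138, 218, 168], 0.97)]
top small_flask_a [([148, 161, 170, 187], 0.92), ([350, 270, 355, 280], 0.35)]
scene lock [([294, 203, 346, 227], 0.63)]
```

View pics/fin.png

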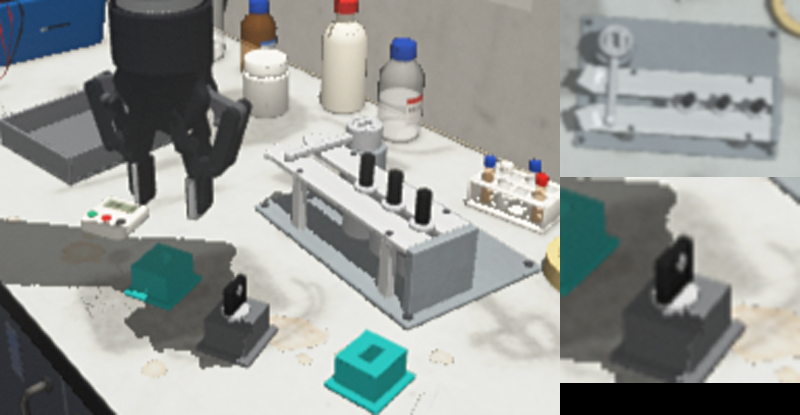

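```bash
python3 - <<'E'
from h import *
t=cv2.imread("pics/t12_full.png",0); i=camera_info("top")
f=cv2.resize(t[185:215,325:390],None,fx=8,fy=8,interpolation=cv2.INTER_CUBIC)
for th in (60,75):
    n,l,st,ce=cv2.connectedComponentsWithStats(((f<th)*255).astype(np.uint8))
    for j in range(1,n):
        if st[j][4]>800: c=(ce[j]+.5)/8-.5+[325,185]; w=p2w(i,c,.105); d=w[:2]-np.array(rail(-.115)); print(th,st[j].tolist(),c.round(2),"rail y from stop",round(float(d@[.0777,.997])*1000,1),"x",round(float(d@[.997,-.0777])*1000,1))
E
```

```text
75 [70, 86, 39, 39, 1033] [335.69 197.7 ] rail y from stop 115.2 x -0.5
75 [201, 94, 43, 39, 1026] [352.36 198.82] rail y from stop 70.0 x -0.7
75 [334, 108, 46, 39, 1105] [369.04 200.5 ] rail y from stop 24.7 x -2.5
```

The grips measure 24.7, 70.0 and 115.2 mm from the stop (ideal 23, 69, 115), so they're touching within measurement error. Handing in.

```bash
python3 -c "
from cell import *
print(close_job())"
```

```text
the job is handed in; nothing more can be done
None
```

The job is done and handed in at about 62 s of robot time; no verdict is reported back.

**What I did:** I took the key from the grey holder, pushed it into the lock and turned it clockwise until the torque rose sharply at the end stop. The three canisters in the bin were hung one after another, each pushed until I felt contact. I then turned the gate arm back across the rail, drew the key out and put it back in its holder.

**Last checks:**
- **Canisters:** the grips measure about 24.7, 70.0 and 115.2 mm from the stop, against an ideal 23, 69 and 115. That is within the top camera's error, and all three hang by their collars. The bin is empty.
- **Gate arm:** straight across to within about 1°, measured before I drew the key out. The final picture still shows it across the rail.
- **Key:** fully down, judged by the contact height and the final picture.
- **Jar, flask and timer:** their boxes in the top picture match the start to within 3 pixels.

**What disagreed:** the first key grasp closed on air. Seen in the scene camera, the fingertips sat about 25–29 mm higher than the reported TCP and nose length imply. I lowered the arm and gripped again, and set later grasp heights from that instead.

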